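Close the tin of radiator caps and turn its label to the front

TASK

Close the open green tin of radiator caps with whichever of the two loose lids goes fully home in its mouth (they look alike from above, so try them), and leave the other lid lying flat on the worktop, knob up. Keeping the tin standing in its well of the rack, roll it round with a fingertip against its side until its label faces straight to the front like those of its neighbours. Leave the bowl, the torch, the spanner and the two closed tins as they are.

Things in the scene. Friction and masses are not known exactly. Their poses are not given: they have to be found in the camera images.
- rack: Fixed plywood rack, 140 mm deep (x), 470 wide (y), 40 high, with three round wells at y = -155, 0, +155 mm, each 114 mm across and 30 mm deep, floor 10 mm above the worktop. Origin: centre of the underside. Its +x axis points out of its front, the room side, away from the robot: labels must face that way. Waxed wood: friction on the tins about 0.16.
- tin: Open green tin, 110 mm across, 84 high, about 0.9 kg, loose in one of the wells (2 mm play all round; turns easily), 45 mm from the next tin. Mouth 101 mm across, 24 mm deep. Its smooth side stands 54 mm out of the well. Origin: centre of the underside; z up; x points out through the middle of its label (cream panel with dark green square and bar; the opposite side has rows of grey lines).
- label (a point): Middle of the green tin's label, on its side, half-way up (55 mm from the axis, 42 mm above the underside). Axes as the tin's. A fingertip pressing on the tin's side with 5 to 8 N, square to it, and moving round its axis rolls it in the well almost without slip; at about 12 N near the rim it would tip.
- lid_a_mid (a point): Centre of a steel lid lying on the worktop knob up; 36 mm high, this point half-way up, 18 mm over its underside; z axis up. From below: tapered plug 10 mm deep, flange 108 mm across and 4 thick, black knob 28 mm across and 22 high. The plug of one lid (98 mm) fits the tin, the other's (106 mm) stays on the rim, 10 mm too high. Home, this point is 92 mm over the tin's underside.
- lid_b_mid (a point): Centre of the other lid, which looks the same from above: see the first. Either may be the one that fits.
- bowl_mid (a point): Centre of a white ceramic bowl of radiator caps, 164 mm across, 66 mm high (caps to 75 mm). Leave it.
- torch_mid (a point): Centre of a blue plastic torch lying on the worktop, 158 mm long (its x), 48 mm thick. Leave it.
- spanner_mid (a point): Middle of a steel spanner lying on the worktop, 200 mm long (its x). Leave it.
- label_orange (a point): Middle of the label of the closed tin with the orange wrap, in another well: 55 mm from that tin's axis, 42 mm above its underside; x axis out of the label, which already faces the front. This tin is 110 mm across too, and 110 mm high to the top of its knob. Leave it.
- label_grey (a point): Middle of the label of the closed tin with the grey wrap, in another well: 55 mm from that tin's axis, 42 mm above its underside; x axis out of the label, which already faces the front. This tin is 110 mm across too, and 110 mm high to the top of its knob. Leave it.
There are look-alikes about, which are no part of the job. What is shaped like the part that bears lid_a_mid but yellow is not meant.

How it is judged:
By the outcome, as a careful person would: the job done as asked, in the order asked, and still so for the second after the job is handed in, with the robot touching nothing.
It also fails if it takes over 72 s, if anything falls off the work surface, if the arm or the gripper's body presses on something with over 40 N, if the wrist force passes 120 N, or if a joint passes its speed limit or range.

ROBOT

A 6-joint arm with a two-finger parallel gripper is mounted at the origin on the work surface. World frame = base frame: x ahead of the robot, y to its left, z up, the work surface at z = 0. Lengths are in mm, angles in rad, forces in N, time in s.
With the tool pointing down it reaches from about 275 to 750 mm from the base axis. Payload 10.2 kg.
Tool frame: the origin (TCP) lies at the very end of the fingers, on their centre line; the grasp point (between the pads) lies behind it (ctrl.grasp_offset is the z of the grasp point in the tool frame, in mm); z points along the fingers, y is the direction in which the jaws open and shut (so a half turn about z gives the same grasp; the last joint's range is limited). The gripper opens to 85 mm and grips with 20 to 120 N. Pads are 22 mm wide; open, the fingers measure 114 mm over their backs; the gripper's body (76 mm by 85 mm) begins 54 mm behind the grasp point. The pads swing forward as they close: fully open they stand 13 mm farther back than shut.
Start: joints at [-1.528, 0.313, 1.498, -0, 1.331, -0.223], TCP at [137.894, -506.573, 200.194] pointing down, gripper open.
Joint ranges: [-2.94, 2.94], [-0.97, 2.17], [0.19, 2.56], [-1.23, 4.37], [0.02, 3.11], [-2.88, 2.88]. Speed limits (rad/s): [2.39, 2.39, 3.01, 3.14, 3.14, 3.14].

INTERFACE

Orientations are given as a unit quaternion [w, x, y, z].
In Python, from rig import ctrl, capture, job gives the robot as it stands. The module is installed in compiled form; this text tells all that it offers.
- The arm moves only by the tool move_arm, never from a script. Its argument "series" is a list of rows, each a list of 7 numbers: the turn, a rotation vector about the tool's x, y, z in rad, then the shift along the tool's x, y, z in cm, then the opening, from 0 (shut) to 1 (fully open). A call has 1 to 5 rows; each row is the pose to reach, as a shift and turn from the pose measured when the call began, along the tool's axes at that moment; what a row does not reach only later rows make up. A row lasts 1/12 s, in which the tool goes at most 41.7 mm and 7.16 degrees, less where a joint would pass 70% of its speed; a pose out of reach is approached as far as the arm can. A call with a gripper value outside its range is refused whole. The fingers move at their own pace and stop on an object; "grip_force" is the grip in N (left out, the last holds). Time passes only in rows, so rows that repeat a pose let the fingers close. It gives the time, the measured TCP pose, the force and the opening at its end, in the units of the state.
- ctrl.sense(): the state, without advancing time (a new reading comes with each control period).
- capture(name): name is "side" or "top"; returns a dict with "frame" (480x640x3 uint8, red, green, blue), "mtx" (3x3 intrinsics, pixels), "R" (3x3) and "t" (3): a world point X has camera coordinates R X + t. Camera axes: x right, y down, z forward; pixel columns grow to the right and rows downward; lengths in mm; the calibration is good to about 2 mm. A picture is of the moment at which its call begins. There is no depth.
- job.finish_job(): hands the job in, once; it reports no verdict.
The state is a dict: "time_s": time; "joints": joint angles; "dq": joint speeds; "tau": joint torques, N m; "eef_pos": TCP position; "ee_rot": TCP orientation; "force": force on the tool from outside, world axes, zero at the start; "wrist_torque": the same for the moment, N m; "grip_width": opening from 0.0 (shut) to 1.0 (fully open).
Only numpy, scipy, OpenCV 4.12 (cv2) and the standard library are available. Lean on these libraries where they do the work, as an engineer would, in place of code of your own. Each camera call takes 0.05 s, during which the arm holds its last target.

## Working session

There is one attempt and no reset: what is moved stays moved. The work goes in short steps, Python scripts to look and compute and a tool call to move; the robot and the scene stay as the last step left them, time stands still between calls to the robot, and variables do not carry over. Pictures are saved under pics/ and viewed, and the job is handed in when it is done.

Besides the shell and the picture viewer there is one more tool, called after ">>>" by a JSON object that holds its "fn" and its "kwargs", one argument or row to a line. move_arm: Moves the arm, as the interface text tells. Its arguments: {"type":"object","properties":{"series":{"type":"array","items":{"type":"array","items":{"type":"number"}}},"grip_force":{"type":"number"}},"required":["series"]}

```bash
mkdir -p pics
cat > h.py <<'E'
import numpy as np, cv2
from rig import ctrl, capture, job
def snap(n,f):
    c=capture(n); cv2.imwrite('pics/'+f,c['frame'][:,:,::-1]); np.savez('pics/'+f+'.npz',**c); return c
def load(f): return dict(np.load('pics/'+f+'.npz'))
def proj(c,X):
    p=c['R']@np.asarray(X,float)+c['t']; q=c['mtx']@p; return q[:2]/q[2]
def ray(c,u,v):
    d=c['R'].T@np.linalg.inv(c['mtx'])@np.array([u,v,1.]); o=-c['R'].T@c['t']; return o,d/np.linalg.norm(d)
def onz(c,u,v,z):
    o,d=ray(c,u,v); return o+d*(z-o[2])/d[2]
def tri(c1,p1,c2,p2):
    o1,d1=ray(c1,*p1);o2,d2=ray(c2,*p2)
    A=np.array([d1,-d2]).T; s=np.linalg.lstsq(A,o2-o1,rcond=None)[0]
    a=o1+s[0]*d1;b=o2+s[1]*d2; return (a+b)/2,np.linalg.norm(a-b)
E
python3 - <<'E'
from h import *
s=ctrl.sense(); print(s, ctrl.grasp_offset)
for n in('side','top'):
    c=snap(n,n+'0.png'); print(n,c['mtx'].tolist(),(-c['R'].T@c['t']).round(1),c['R'].round(3).tolist())
E
```

```text
{'time_s': 0.0, 'joints': array([-1.52838863e+00,  3.13459762e-01,  1.49847551e+00, -3.72025904e-05,
        1.33100548e+00, -2.23401878e-01]), 'dq': array([ 1.81887097e-03, -1.11525294e-03, -6.03666118e-04, -6.57033067e-04,
        1.95505723e-05,  1.31718208e-03]), 'tau': array([-5.68370558e-05, -4.12265646e+01, -2.59738773e+01, -2.24227683e-04,
        4.15655828e-03, -1.57890111e-05]), 'eef_pos': array([ 137.87585153, -506.24478594,  199.61565011]), 'ee_rot': array([-6.72925869e-04,  9.91180339e-01,  1.32518229e-01,  4.29243069e-05]), 'force': array([-0.33303594,  0.06685928,  0.0387835 ]), 'wrist_torque': array([-0.01172566, -0.02693914, -0.00923483]), 'grip_width': 0.999480927015568} -18.700000000000003
side [[528.1237823490195, 0.0, 310.4848074105671], [0.0, 528.1237823490195, 237.02029353186603], [0.0, 0.0, 1.0]] [558.9 900.4 829.5] [[-0.996, 0.085, -0.004], [0.058, 0.636, -0.77], [-0.063, -0.767, -0.638]]
top [[514.3774376619451, 0.0, 320.96170764703544], [0.0, 514.3774376619451, 239.79097658253323], [0.0, 0.0, 1.0]] [ 360.7   23.8 1169.3] [[0.024, -1.0, -0.002], [-0.992, -0.023, -0.127], [0.127, 0.005, -0.992]]
```

View pics/side0.png

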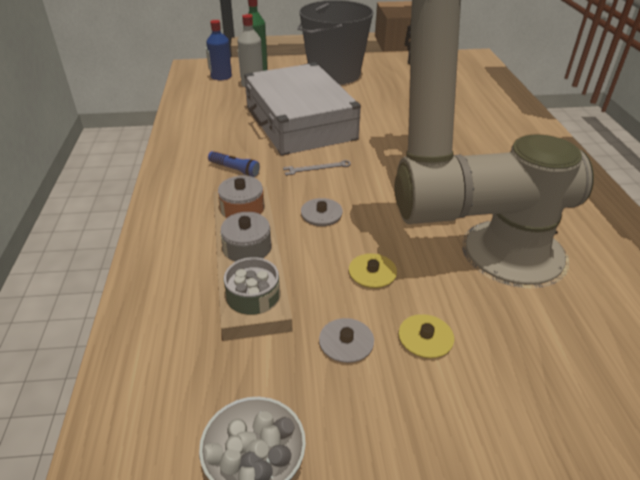

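View pics/top0.png

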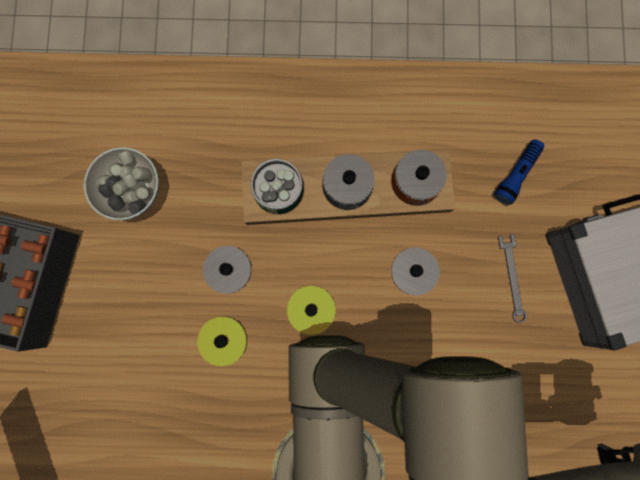

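The side view shows the green open tin at about (252,285) and the grey lids at (347,337) and (322,210). The top view shows the tin at (277,187) and the lids at (227,269) and (416,270). Next I'll measure them.

Run:
```python
from h import *
s=load('side0.png');t=load('top0.png')
a=s['frame'][230:350,190:310]; cv2.imwrite('pics/z1.png',cv2.resize(a,(600,600),interpolation=cv2.INTER_CUBIC)[:,:,::-1])
a=t['frame'][140:300,200:460]; cv2.imwrite('pics/z2.png',cv2.resize(a,(780,480),interpolation=cv2.INTER_CUBIC)[:,:,::-1])
# knobs: dark blobs near given pixel
def dark(c,u,v,r=14,th=75):
    f=c['frame'][v-r:v+r+1,u-r:u+r+1].max(axis=2)
    m=(f<th).astype(np.uint8); n,l,st,ce=cv2.connectedComponentsWithStats(m)
    if n<2: return None
    k=1+np.argmax(st[1:,4]); return ce[k]+[u-r,v-r],st[k]
for nm,ps,pt in(('A',(347,335),(227,269)),('B',(322,207),(416,270)),('orange',(240,184),(422,173)),('grey',(245,222),(349,177))):
    x=dark(s,*ps);y=dark(t,*pt); print(nm,x,y)
    P,e=tri(s,x[0],t,y[0]); print(P.round(1),round(e,1))
```

```text
A (array([346.40131579, 334.98026316]), array([  7,   7,  13,  15, 152], dtype=int32)) (array([225.5915493 , 268.66901408]), array([  6,   8,  14,  13, 142], dtype=int32))
[436.4 239.7  27.2] 1.7
B (array([321.1875, 206.475 ]), array([ 9,  9,  9, 10, 80], dtype=int32)) (array([416.04477612, 270.3358209 ]), array([  8,   8,  13,  13, 134], dtype=int32))
[ 442.7 -183.5   27. ] 1.7
orange (array([239.45054945, 183.62637363]), array([ 9,  9, 10, 10, 91], dtype=int32)) (array([421.98802395, 172.23952096]), array([  7,   6,  15,  15, 167], dtype=int32))
[ 643.5 -180.6  111.6] 2.3
grey (array([244.10344828, 222.43103448]), array([  8,   9,  11,  12, 116], dtype=int32)) (array([348.8   , 176.7625]), array([  7,   7,  14,  15, 160], dtype=int32))
[630.4 -26.7 111.1] 1.9
```

View pics/z1.png

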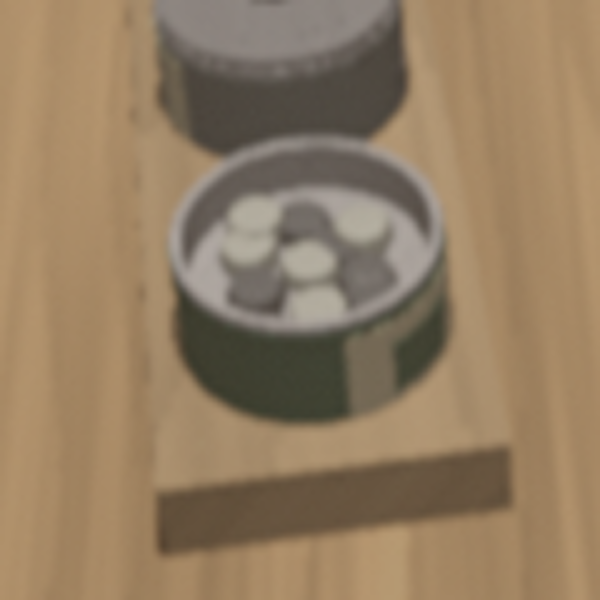

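View pics/z2.png

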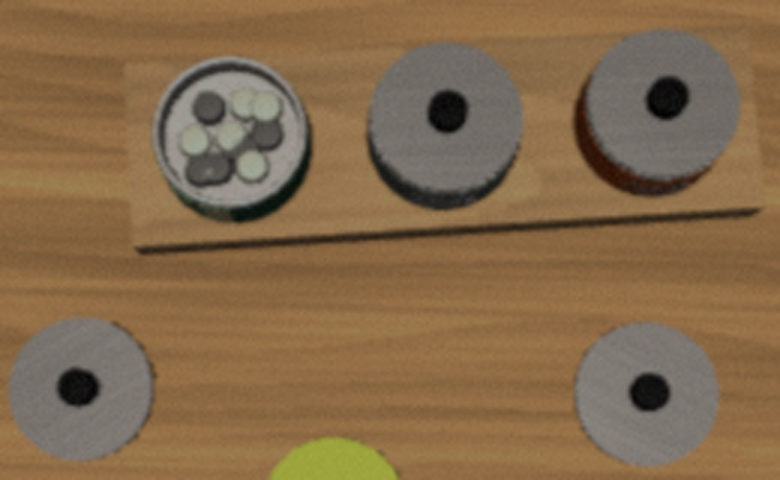

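```bash
cat >> h.py <<'E'
def circ(P):
    A=np.c_[2*P[:,:2],np.ones(len(P))]; b=(P[:,:2]**2).sum(1); x=np.linalg.lstsq(A,b,rcond=None)[0]
    r=np.sqrt(x[2]+x[0]**2+x[1]**2); res=np.hypot(*(P[:,:2]-x[:2]).T)-r; return x[:2],r,res
def blob(c,u,v,r,smax=70,vmin=95):
    h=cv2.cvtColor(c['frame'],cv2.COLOR_RGB2HSV); m=((h[...,1]<smax)&(h[...,2]>vmin)).astype(np.uint8)
    k=np.zeros_like(m); cv2.circle(k,(u,v),r,1,-1); m&=k
    m=cv2.morphologyEx(m,cv2.MORPH_OPEN,np.ones((2,2),np.uint8))
    cs,_=cv2.findContours(m,cv2.RETR_EXTERNAL,cv2.CHAIN_APPROX_NONE); q=max(cs,key=cv2.contourArea)
    return cv2.convexHull(q)[:,0,:].astype(float),m
def rim(c,u,v,r,z,**k):
    H,m=blob(c,u,v,r,**k)
    # dense hull
    L=np.vstack([np.linspace(H[i],H[(i+1)%len(H)],6)[:-1] for i in range(len(H))])
    P=np.array([onz(c,a,b,z) for a,b in L]); 
    for _ in range(3):
        ce,R,res=circ(P); ok=abs(res)<max(1.5*np.std(res),.8); P=P[ok]
    return ce.round(1),round(float(R),1),np.std(res).round(2)
E
python3 - <<'E'
from h import *
s=load('side0.png');t=load('top0.png')
for nm,c,u,v,r,z in(('tin t',t,276,184,29,94),('tin s',s,252,278,31,94),('A t',t,227,269,28,14),('A s',s,347,340,30,14),('B t',t,416,270,28,14),('B s',s,322,212,23,14)):
    try: print(nm,rim(c,u,v,r,z))
    except Exception as e: print(nm,e)
h=cv2.cvtColor(t['frame'],cv2.COLOR_RGB2HSV);print(h[175:200:3,249:262].tolist()[2])
h=cv2.cvtColor(s['frame'],cv2.COLOR_RGB2HSV);print(h[278,220:232].tolist())
E
```

```text
tin t (array([615.6, 125.9]), 54.6, np.float64(0.36))
tin s (array([610.6, 132. ]), 58.6, np.float64(2.46))
A t (array([434.9, 237.4]), 53.1, np.float64(0.31))
A s (array([433.9, 241.5]), 54.1, np.float64(0.37))
B t (array([ 441.2, -186.1]), 53.3, np.float64(0.28))
B s (array([ 439.7, -180.3]), 54.3, np.float64(0.36))
[[16, 122, 142], [16, 98, 130], [18, 46, 133], [18, 27, 115], [0, 18, 71], [25, 26, 60], [15, 18, 114], [25, 19, 149], [26, 13, 154], [33, 16, 158], [27, 16, 160], [22, 18, 157], [18, 20, 156]]
[[16, 91, 171], [17, 90, 170], [17, 89, 164], [16, 59, 159], [14, 29, 167], [13, 22, 162], [13, 29, 125], [14, 40, 95], [14, 40, 96], [15, 30, 119], [13, 24, 150], [13, 21, 168]]
```

```bash
cat >> h.py <<'E'
def unwrap(c,ctr,f,a0=-60,a1=240,z0=40,z1=94):
    az=np.arange(a0,a1,.5); zz=np.arange(z1,z0,-.5)
    M=np.array([[proj(c,[ctr[0]+55*np.cos(np.radians(a)),ctr[1]+55*np.sin(np.radians(a)),z]) for a in az] for z in zz]).astype(np.float32)
    im=cv2.remap(c['frame'],M[...,0],M[...,1],cv2.INTER_LINEAR); cv2.imwrite('pics/'+f,cv2.resize(im,(600,216))[:,:,::-1]); return az,im
E
python3 - <<'E'
from h import *
s=load('side0.png')
ims=[]
for k,ctr in enumerate([(615.5,129),(629.5,-25),(642.5,-179)]):
    az,im=unwrap(s,ctr,'u%d.png'%k); ims.append(cv2.imread('pics/u%d.png'%k))
cv2.imwrite('pics/u.png',np.hstack([np.vstack(ims)])[:600])
E
```

```text
(no output)
```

View pics/u.png

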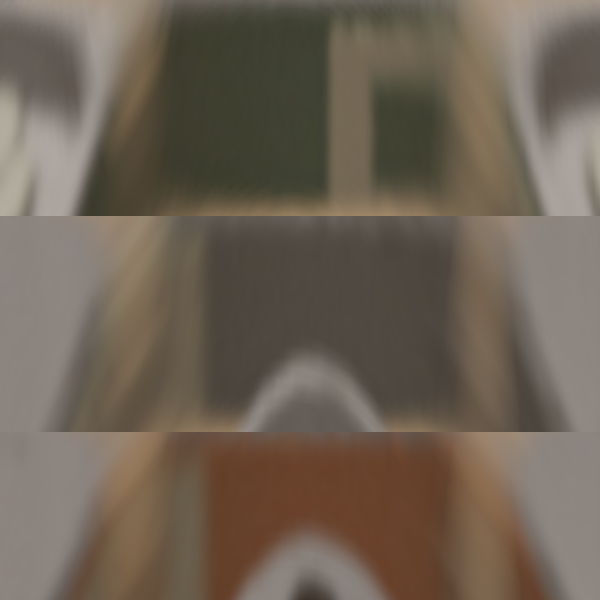

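```bash
cat >> h.py <<'E'
from scipy.spatial.transform import Rotation as Ro
def cur():
    s=ctrl.sense(); w,x,y,z=s['ee_rot']; return s,Ro.from_quat([x,y,z,w])
def go(pos,yaw):
    """print turn + shift (cm) in the tool frame to world pos with tool down at yaw deg (x axis)"""
    s,R=cur(); T=Ro.from_euler('z',yaw,degrees=True)*Ro.from_euler('x',180,degrees=True)
    d=R.inv().apply(np.asarray(pos)-s['eef_pos'])/10; r=(R.inv()*T).as_rotvec()
    print('turn',r.round(3).tolist(),'shift cm',d.round(2).tolist(),'rows>=',round(max(np.linalg.norm(d)/4.17,np.linalg.norm(r)/.125),1))
def st():
    s,R=cur(); x=R.apply([1,0,0]); print('t',round(s['time_s'],2),'pos',s['eef_pos'].round(1),'yaw',round(np.degrees(np.arctan2(x[1],x[0])),1),'F',s['force'].round(1),'g',round(s['grip_width'],3),'q6',s['joints'][5].round(2))
E
python3 - <<'E'
from h import *
st();go([440.5,-183,90],15.2)
E
```

```text
t 0.1 pos [ 137.9 -506.3  199.7] yaw 15.2 F [-0.2 -0.5  0.2] g 0.998 q6 -0.22
turn [-0.001, -0.0, 0.0] shift cm [37.69, -23.24, 11.0] rows>= 10.9
```

>>> {"fn": "move_arm", "kwargs": {
  "series": [
    [0,0,0,3.8,-2.3,0,0.7],
    [0,0,0,7.6,-4.6,1,0.7],
    [0,0,0,11.3,-7.0,2,0.7],
    [0,0,0,15,-9.3,3,0.7],
    [0,0,0,18.8,-11.6,4,0.7]
  ],
  "grip_force": 40
}}

```text
time_s: 0.52
eef_pos: [278.1, -355.3, 163.1]
ee_rot: [-0.001, 0.991, 0.132, 0.0]
force: [0.8, -0.5, 0.2]
grip_width: 0.698
```

Run:
```python
from h import *
st();go([440.5,-183,90],15.2)
```

```text
t 0.52 pos [ 278.1 -355.3  163.1] yaw 15.2 F [ 0.8 -0.5  0.2] g 0.698 q6 0.14
turn [-0.001, -0.0, -0.0] shift cm [20.19, -12.36, 7.33] rows>= 5.9
```

>>> {"fn": "move_arm", "kwargs": {
  "series": [
    [0,0,0,5.1,-3.1,1.8,0.7],
    [0,0,0,10.1,-6.2,3.6,0.7],
    [0,0,0,15.2,-9.3,5.5,0.7],
    [0,0,0,20.2,-12.4,7.3,0.7],
    [0,0,0,20.2,-12.4,7.3,0.7]
  ]
}}

```text
time_s: 0.93
eef_pos: [414.2, -209.8, 102.0]
ee_rot: [-0.001, 0.991, 0.132, 0.0]
force: [0.6, -0.8, -0.4]
grip_width: 0.697
```

>>> {"fn": "move_arm", "kwargs": {
  "series": [
    [0,0,0,0,0,0,0.7]
  ]
}}

```text
time_s: 1.02
eef_pos: [416.1, -204.7, 99.9]
ee_rot: [-0.003, 0.991, 0.135, -0.001]
force: [0.7, -0.1, -0.3]
grip_width: 0.699
```

Run:
```python
from h import *
st();go([440.5,-183,17],15.2)
snap('side','s1.png');snap('top','t1.png')
s=load('s1.png')['frame'][130:250,270:390];t=load('t1.png')['frame'][210:330,350:470]
cv2.imwrite('pics/z3.png',np.hstack([cv2.resize(x,(400,400),interpolation=2)[:,:,::-1] for x in(s,t)]))
```

```text
t 1.02 pos [ 416.1 -204.7   99.9] yaw 15.5 F [ 0.7 -0.1 -0.3] g 0.699 q6 0.59
turn [-0.005, 0.001, 0.005] shift cm [2.93, -1.39, 8.29] rows>= 2.1
```

View pics/z3.png

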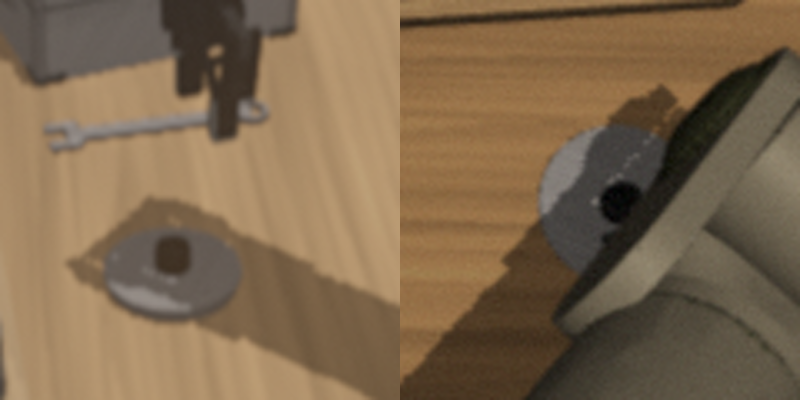

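The side crop shows the gripper above lid B, still short of it. The top crop shows lid B partly hidden behind the arm. I'll move over the lid and then down.

>>> {"fn": "move_arm", "kwargs": {
  "series": [
    [0,0,0.005,2.9,-1.4,3.5,0.7],
    [0,0,0.005,2.9,-1.4,3.5,0.7],
    [0,0,0.005,2.9,-1.4,4.5,0.7],
    [0,0,0.005,2.9,-1.4,4.5,0.7]
  ]
}}

```text
time_s: 1.45
eef_pos: [437.5, -187.8, 55.3]
ee_rot: [-0.002, 0.991, 0.131, -0.001]
force: [-0.3, 0.6, -0.8]
grip_width: 0.699
```

Run:
```python
from h import *
st();go([440.5,-183,17],15.2)
snap('side','s2.png')
s=load('s2.png')['frame'][130:250,260:380]
cv2.imwrite('pics/z4.png',np.hstack([cv2.resize(x,(500,500),interpolation=2)[:,:,::-1] for x in(s,)]))
```

```text
t 1.45 pos [ 437.5 -187.8   55.3] yaw 15.0 F [-0.3  0.6 -0.8] g 0.699 q6 0.66
turn [-0.004, 0.002, -0.003] shift cm [0.42, -0.37, 3.83] rows>= 0.9
```

View pics/z4.png

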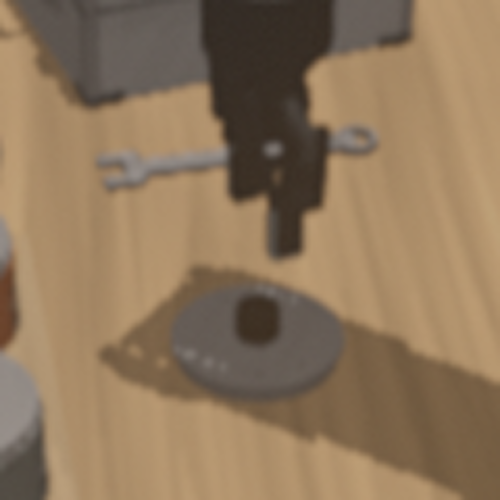

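>>> {"fn": "move_arm", "kwargs": {
  "series": [
    [0,0,0,0.4,-0.4,1.5,0.7],
    [0,0,0,0.4,-0.4,2.8,0.7],
    [0,0,0,0.4,-0.4,3.8,0.7],
    [0,0,0,0.4,-0.4,3.8,0.7]
  ]
}}

```text
time_s: 1.83
eef_pos: [439.7, -183.6, 17.4]
ee_rot: [-0.002, 0.991, 0.13, -0.002]
force: [0.7, -0.5, -1.0]
grip_width: 0.698
```

Run:
```python
from h import *
st();go([440.5,-183,17],15.2)
c=snap('side','s3.png');s=c['frame'][150:250,260:380]
print(proj(c,ctrl.sense()['eef_pos']))
cv2.imwrite('pics/z5.png',np.hstack([cv2.resize(x,(720,600),interpolation=2)[:,:,::-1] for x in(s,)]))
```

```text
t 1.83 pos [ 439.7 -183.6   17.4] yaw 15.0 F [ 0.7 -0.5 -1. ] g 0.698 q6 0.67
turn [-0.005, 0.003, -0.004] shift cm [0.1, -0.03, 0.04] rows>= 0.1
[321.81061396 209.05719932]
```

View pics/z5.png

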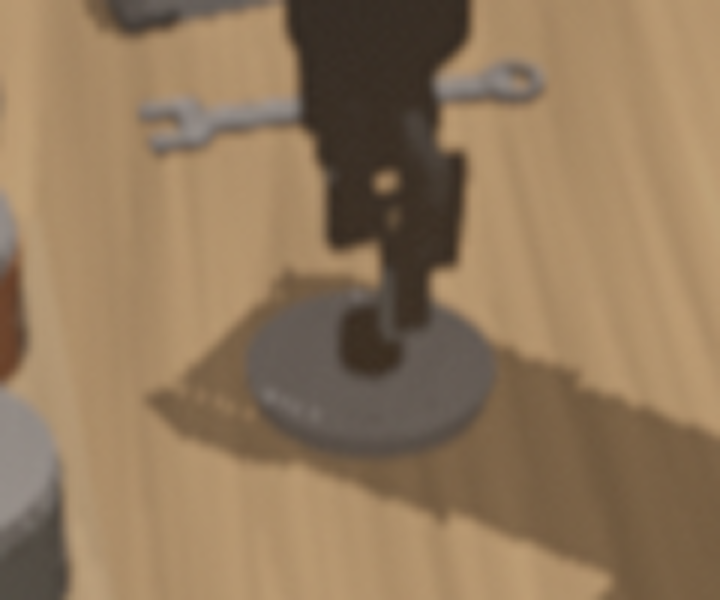

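The side crop shows the fingers either side of lid B's knob, with the tips about half-way up it. I'll go 2 mm lower and close.

>>> {"fn": "move_arm", "kwargs": {
  "series": [
    [0,0,0,0.1,0,0.25,0],
    [0,0,0,0.1,0,0.25,0],
    [0,0,0,0.1,0,0.25,0],
    [0,0,0,0.1,0,0.25,0],
    [0,0,0,0.1,0,0.25,0]
  ],
  "grip_force": 60
}}

```text
time_s: 2.3
eef_pos: [441.3, -183.6, 16.1]
ee_rot: [-0.001, 0.991, 0.13, -0.001]
force: [-0.4, -0.0, 0.2]
grip_width: 0.006
```

>>> {"fn": "move_arm", "kwargs": {
  "series": [
    [0,0,0,0,0,0,0],
    [0,0,0,0,0,0,0],
    [0,0,0,0,0,-4,0],
    [0,0,0,0,0,-8,0],
    [0,0,0,0,0,-12,0]
  ]
}}

```text
time_s: 2.72
eef_pos: [441.1, -183.5, 137.5]
ee_rot: [-0.002, 0.991, 0.13, -0.001]
force: [0.4, 0.8, -0.4]
grip_width: -0.003
```

Run:
```python
from h import *
st();go([616.5,128,150],5)
c=snap('side','s4.png');s=c['frame'][100:250,240:390]
cv2.imwrite('pics/z6.png',cv2.resize(s,(600,600),interpolation=2)[:,:,::-1])
```

```text
t 2.72 pos [ 441.1 -183.5  137.5] yaw 15.0 F [ 0.4  0.8 -0.4] g -0.003 q6 0.67
turn [-0.004, 0.003, 0.174] shift cm [24.99, -25.57, -1.2] rows>= 8.6
```

View pics/z6.png

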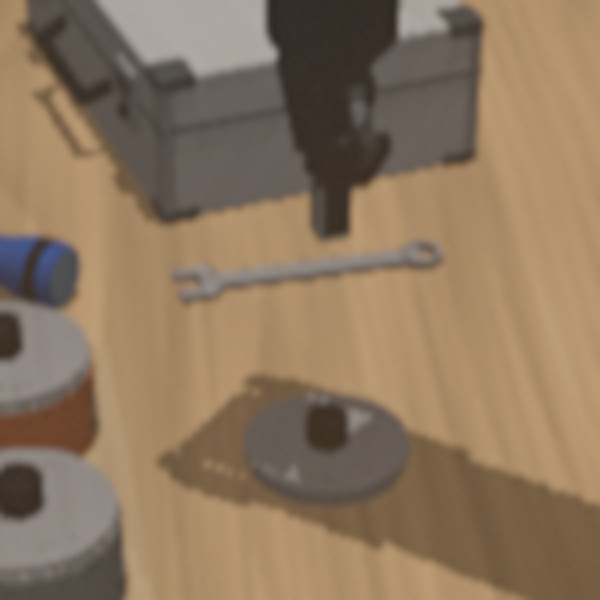

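The side crop shows the shut, empty gripper and lid B still on the worktop. The grasp missed, so I'll check where the fingertip and lid really are.

Run:
```python
from h import *
c=load('s4.png');t=snap('top','t4.png')
p=ctrl.sense()['eef_pos']; print(proj(c,p),'zoom',(proj(c,p)-[240,100])*4, proj(t,p))
print('B s',rim(c,322,212,23,14,smax=80,vmin=60))
def dark(c,u,v,r=14,th=65):
    f=c['frame'][v-r:v+r+1,u-r:u+r+1].max(axis=2)
    m=(f<th).astype(np.uint8); n,l,st,ce=cv2.connectedComponentsWithStats(m)
    k=1+np.argmax(st[1:,4]); return ce[k]+[u-r,v-r],st[k]
k=dark(c,322,206);print(k, onz(c,*k[0],27))
# knob centre predictions
for P in((441,-183.5,36),(441,-183.5,14)): print(P,proj(c,P),(proj(c,P)-[240,100])*4)
cv2.imwrite('pics/z7.png',cv2.resize(t['frame'][210:330,350:470],(600,600),interpolation=2)[:,:,::-1])
```

```text
[320.63462864 167.70064434] zoom [322.53851456 270.80257736] [427.42031592 266.18765566]
B s (array([ 442.1, -177.2]), 56.2, np.float64(1.25))
(array([321.28813559, 206.6440678 ]), array([10, 10,  8, 10, 59], dtype=int32)) [ 441.71573273 -182.51907734   27.        ]
(441, -183.5, 36) [321.56022115 203.55235958] [326.24088458 414.2094383 ]
(441, -183.5, 14) [321.48127265 210.47583445] [325.9250906  441.90333779]
```

View pics/z7.png

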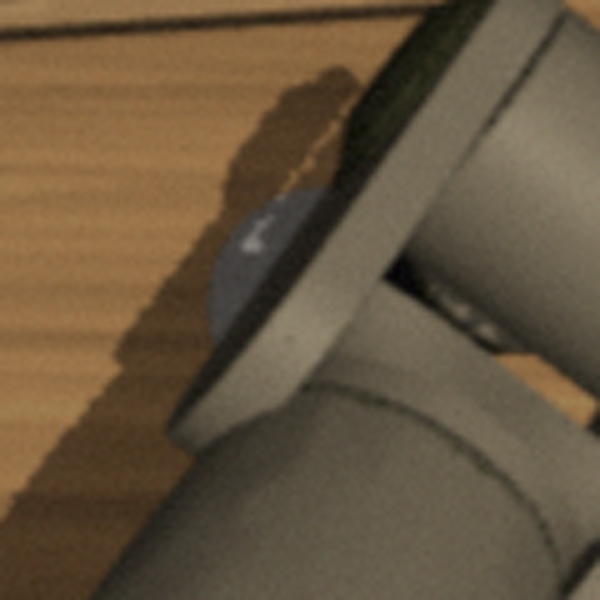

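Run:
```python
from h import *
st();p=ctrl.sense()['eef_pos']
c=snap('side','s5.png');print(proj(c,p),(proj(c,p)-[260,120])*6, ctrl.sense()['time_s'])
for P in(p+[0,0,20],p+[0,0,30]): print((proj(c,P)-[260,120])*6)
cv2.imwrite('pics/z8.png',cv2.resize(c['frame'][120:220,260:380],(720,600),interpolation=2)[:,:,::-1])
```

```text
t 2.82 pos [ 444.  -185.6  141.9] yaw 15.0 F [ 0.8 -0.6 -0.7] g 0.0 q6 0.67
[320.63462864 167.70064434] [363.80777184 286.20386604] 2.8667
[364.21404416 243.4966839 ]
[364.42026781 221.81853754]
```

View pics/z8.png

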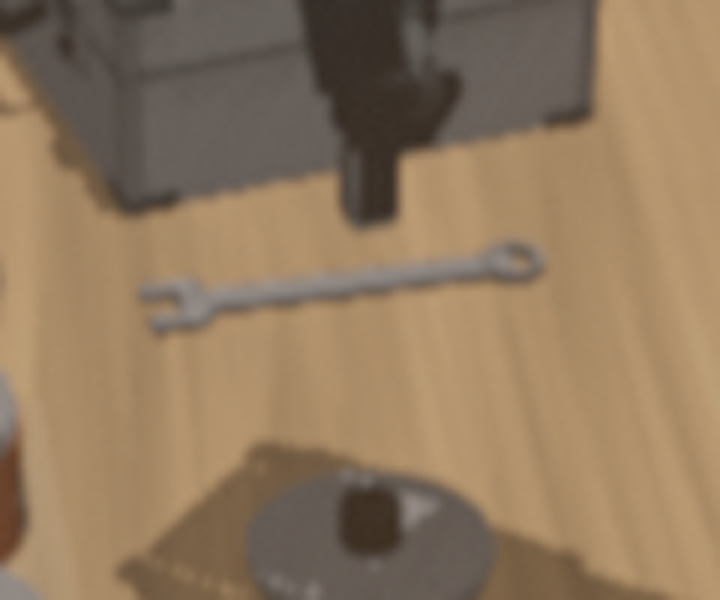

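Run:
```python
from h import *
c=load('s3.png')
# gripper centre 439.7,-183.6; jaw y dir
y=np.array([np.sin(np.radians(15)),-np.cos(np.radians(15)),0])
for sgn in(1,-1):
  for half in (30,37):
    for z in (17,27,37,47):
        P=np.array([439.7,-183.6,z])+sgn*half*y; print(sgn,half,z,((proj(c,P)-[260,150])*6).round())
```

```text
1 30 17 [347. 318.]
1 30 27 [348. 300.]
1 30 37 [348. 281.]
1 30 47 [348. 262.]
1 37 17 [342. 309.]
1 37 27 [342. 291.]
1 37 37 [342. 272.]
1 37 47 [342. 253.]
-1 30 17 [397. 397.]
-1 30 27 [398. 378.]
-1 30 37 [398. 359.]
-1 30 47 [398. 340.]
-1 37 17 [403. 406.]
-1 37 27 [404. 387.]
-1 37 37 [404. 368.]
-1 37 47 [404. 349.]
```

Run:
```python
from h import *
st();go([400,-85,20],15)
```

```text
t 2.87 pos [ 442.7 -184.7  138.7] yaw 15.0 F [-0.3 -0.2 -0.7] g 0.001 q6 0.67
turn [0.001, -0.002, -0.0] shift cm [-1.58, -10.75, 11.85] rows>= 3.9
```

>>> {"fn": "move_arm", "kwargs": {
  "series": [
    [0,0,0,-0.8,-4,2,0],
    [0,0,0,-1.2,-8,4,0],
    [0,0,0,-1.6,-10.7,7,0],
    [0,0,0,-1.6,-10.7,10,0],
    [0,0,0,-1.6,-10.7,11.8,0]
  ]
}}

```text
time_s: 3.28
eef_pos: [397.2, -83.0, 17.4]
ee_rot: [-0.001, 0.991, 0.131, -0.001]
force: [0.6, 0.4, -0.3]
grip_width: 0.002
```

>>> {"fn": "move_arm", "kwargs": {
  "series": [
    [0,0,0,0,0,0.5,0],
    [0,0,0,0,0,0.5,0]
  ]
}}

```text
time_s: 3.45
eef_pos: [395.5, -82.0, 10.6]
ee_rot: [-0.003, 0.991, 0.131, -0.003]
force: [-0.1, -0.3, 0.4]
grip_width: -0.004
```

Run:
```python
from h import *
st();p=ctrl.sense()['eef_pos']
c=snap('side','s6.png');t=snap('top','t6.png');print(proj(c,p),(proj(c,p)-[260,170])*5,(proj(c,p+[0,0,30])-[260,170])*5,proj(t,p))
cv2.imwrite('pics/z9.png',cv2.resize(c['frame'][170:290,260:400],(700,600),interpolation=2)[:,:,::-1])
```

```text
t 3.45 pos [395.5 -82.   10.6] yaw 15.1 F [-0.1 -0.3  0.4] g -0.004 q6 0.81
[344.28221075 235.44367633] [421.41105373 327.21838167] [423.70501292 278.99722462] [369.34109641 291.17429701]
```

View pics/z9.png

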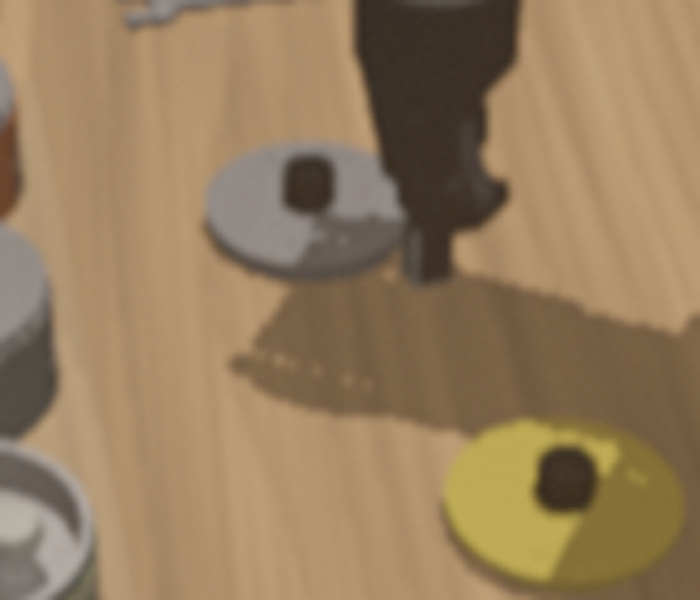

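View pics/t6.png

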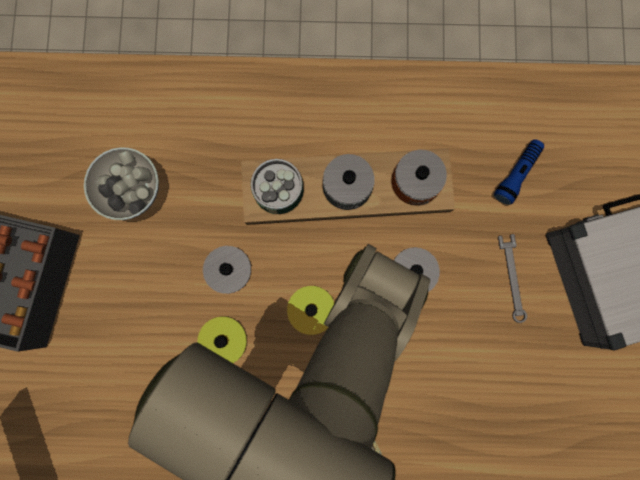

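The side crop shows the shut fingertip at zoom (428,280), about 30 mm above where the reported TCP projects. A gentle touch on the bare worktop will show whether that is really an offset in z.

>>> {"fn": "move_arm", "kwargs": {
  "series": [
    [0,0,0,0,0,1,0],
    [0,0,0,0,0,1.6,0],
    [0,0,0,0,0,2,0],
    [0,0,0,0,0,2,0]
  ]
}}

```text
time_s: 3.88
eef_pos: [397.2, -83.3, -7.4]
ee_rot: [-0.001, 0.991, 0.131, -0.001]
force: [-0.1, 0.5, 0.7]
grip_width: 0.001
```

>>> {"fn": "move_arm", "kwargs": {
  "series": [
    [0,0,0,0,0,0.4,0],
    [0,0,0,0,0,0.8,0]
  ]
}}

```text
time_s: 4.05
eef_pos: [397.6, -83.5, -15.3]
ee_rot: [-0.001, 0.991, 0.131, -0.001]
force: [-1.3, 0.6, -0.4]
grip_width: 0.003
```

The reported height is already below the worktop and there is still no contact, so the z reading is offset. I'll keep going in small steps.

>>> {"fn": "move_arm", "kwargs": {
  "series": [
    [0,0,0,0,0,0.4,0],
    [0,0,0,0,0,0.7,0]
  ]
}}

```text
time_s: 4.22
eef_pos: [397.5, -83.5, -22.7]
ee_rot: [-0.001, 0.991, 0.131, -0.001]
force: [0.2, -0.2, -0.2]
grip_width: 0.005
```

>>> {"fn": "move_arm", "kwargs": {
  "series": [
    [0,0,0,0,0,0.2,0],
    [0,0,0,0,0,0.3,0]
  ]
}}

```text
time_s: 4.38
eef_pos: [397.4, -83.4, -26.0]
ee_rot: [-0.001, 0.991, 0.131, -0.001]
force: [-0.8, -0.3, -0.4]
grip_width: 0.0
```

>>> {"fn": "move_arm", "kwargs": {
  "series": [
    [0,0,0,0,0,0.2,0],
    [0,0,0,0,0,0.2,0]
  ]
}}

```text
time_s: 4.55
eef_pos: [397.2, -83.3, -28.3]
ee_rot: [-0.001, 0.991, 0.131, -0.001]
force: [-0.0, 1.3, -0.5]
grip_width: 0.002
```

>>> {"fn": "move_arm", "kwargs": {
  "series": [
    [0,0,0,0,0,0.2,0],
    [0,0,0,0,0,0.2,0]
  ]
}}

```text
time_s: 4.72
eef_pos: [397.1, -83.3, -30.6]
ee_rot: [-0.001, 0.991, 0.131, -0.001]
force: [0.3, 0.5, -0.9]
grip_width: 0.001
```

Run:
```python
from h import *
st()
c=snap('side','s7.png')
for z in(0,10): print((proj(c,[397.5,-83.4,z])-[260,170])*5)
cv2.imwrite('pics/z10.png',cv2.resize(c['frame'][170:290,260:400],(700,600),interpolation=2)[:,:,::-1])
```

```text
t 4.72 pos [397.1 -83.3 -30.6] yaw 15.1 F [ 0.3  0.5 -0.9] g 0.001 q6 0.81
[416.14686501 342.39986232]
[416.87326758 326.65697406]
```

View pics/z10.png

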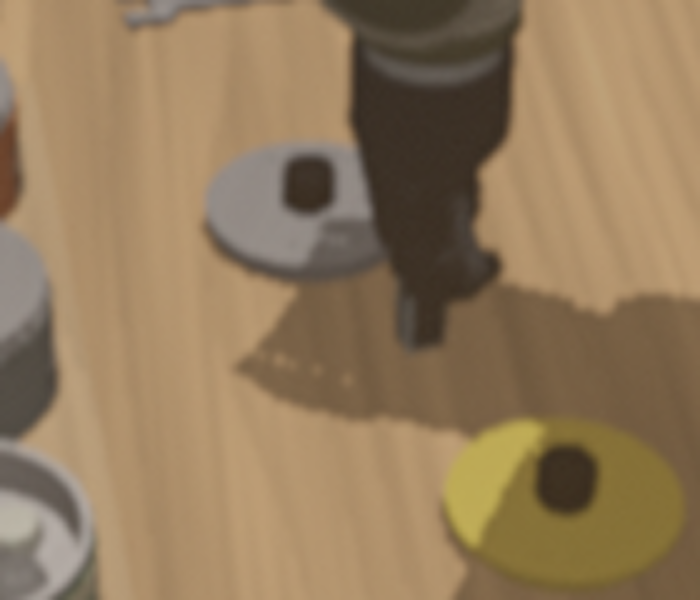

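The tip is now at zoom (418,347), where the worktop surface should be.

>>> {"fn": "move_arm", "kwargs": {
  "series": [
    [0,0,0,0,0,0.2,0],
    [0,0,0,0,0,0.2,0]
  ]
}}

```text
time_s: 4.93
eef_pos: [397.4, -83.4, -31.2]
ee_rot: [-0.001, 0.991, 0.131, -0.001]
force: [-7.7, 3.1, 27.2]
grip_width: 0.002
```

>>> {"fn": "move_arm", "kwargs": {
  "series": [
    [0,0,0,0,0,0.2,0],
    [0,0,0,0,0,0.2,0]
  ]
}}

```text
time_s: 5.1
eef_pos: [397.4, -83.4, -31.2]
ee_rot: [-0.001, 0.991, 0.132, -0.001]
force: [-12.0, 4.2, 42.7]
grip_width: 0.003
```

Contact is at a reported z of −31, so true z = reported + 31. I'll put that in the helpers, raise the arm and go back to lid B.

```bash
cat >> h.py <<'E'
ZO=31.0
_go=go
def go(pos,yaw): _go(np.asarray(pos,float)-[0,0,ZO],yaw)
def tcp(): return ctrl.sense()['eef_pos']+[0,0,ZO]
E
python3 - <<'E'
from h import *
go([441.3,-183,70],15)
E
```

```text
turn [-0.002, 0.002, 0.002] shift cm [1.63, 10.74, -7.05] rows>= 3.1
```

>>> {"fn": "move_arm", "kwargs": {
  "series": [
    [0,0,0,0,0,-3.5,0.7],
    [0,0,0,0,0,-7,0.7],
    [0,0,0,0.8,4,-7,0.7],
    [0,0,0,1.6,8,-7,0.7],
    [0,0,0,1.6,10.7,-7,0.7]
  ]
}}

```text
time_s: 5.52
eef_pos: [443.0, -185.6, 39.8]
ee_rot: [0.001, 0.991, 0.132, 0.0]
force: [0.6, 0.6, 0.0]
grip_width: 0.697
```

Run:
```python
from h import *
st();go([441.3,-183,15],15)
```

```text
t 5.52 pos [ 443.  -185.6   39.8] yaw 15.1 F [0.6 0.6 0. ] g 0.697 q6 0.67
turn [0.002, -0.001, 0.002] shift cm [-0.1, -0.3, 5.58] rows>= 1.3
```

>>> {"fn": "move_arm", "kwargs": {
  "series": [
    [0,0,0,-0.1,-0.2,1,0.7],
    [0,0,0,-0.1,-0.2,3,0.7],
    [0,0,0,-0.1,-0.2,4.5,0.7],
    [0,0,0,-0.1,-0.2,5.4,0.7],
    [0,0,0,-0.1,-0.2,5.4,0.7]
  ]
}}

```text
time_s: 5.93
eef_pos: [440.7, -183.4, -15.7]
ee_rot: [-0.0, 0.991, 0.132, -0.001]
force: [0.2, -0.2, 0.2]
grip_width: 0.696
```

Run:
```python
from h import *
st();go([441.3,-183,15],15)
c=snap('side','s8.png')
cv2.imwrite('pics/z11.png',cv2.resize(c['frame'][150:250,260:380],(720,600),interpolation=2)[:,:,::-1])
```

```text
t 5.93 pos [ 440.7 -183.4  -15.7] yaw 15.1 F [ 0.2 -0.2  0.2] g 0.696 q6 0.67
turn [-0.001, 0.001, 0.002] shift cm [0.07, -0.02, 0.03] rows>= 0.0
```

View pics/z11.png

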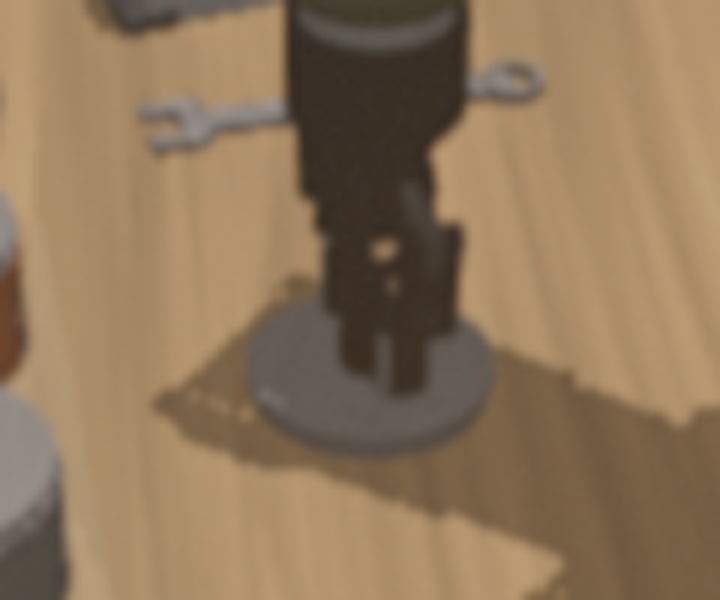

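Now the fingertips reach down almost to the flange, either side of the knob. Closing.

>>> {"fn": "move_arm", "kwargs": {
  "series": [
    [0,0,0,0.05,0,0,0],
    [0,0,0,0.05,0,0,0],
    [0,0,0,0.05,0,0,0],
    [0,0,0,0.05,0,0,0],
    [0,0,0,0.05,0,0,0]
  ],
  "grip_force": 50
}}

```text
time_s: 6.4
eef_pos: [442.4, -183.9, -13.5]
ee_rot: [0.001, 0.991, 0.132, 0.001]
force: [-0.0, 0.9, 5.5]
grip_width: 0.309
```

>>> {"fn": "move_arm", "kwargs": {
  "series": [
    [0,0,0,0,0,-3,0],
    [0,0,0,0,0,-6,0],
    [0,0,0,0,0,-9,0],
    [0,0,0,0,0,-12,0],
    [0,0,0,0,0,-14,0]
  ]
}}

```text
time_s: 6.82
eef_pos: [442.8, -184.0, 129.8]
ee_rot: [0.002, 0.991, 0.132, 0.002]
force: [0.2, -0.2, -0.8]
grip_width: 0.308
```

Run:
```python
from h import *
st();go([550,0,150],5)
c=snap('side','s9.png')
cv2.imwrite('pics/z12.png',cv2.resize(c['frame'][110:250,240:400],(640,560),interpolation=2)[:,:,::-1])
```

```text
t 6.82 pos [ 442.8 -184.   129.8] yaw 15.2 F [ 0.2 -0.2 -0.8] g 0.308 q6 0.67
turn [0.005, -0.004, 0.177] shift cm [15.15, -14.96, 1.05] rows>= 5.1
```

View pics/z12.png

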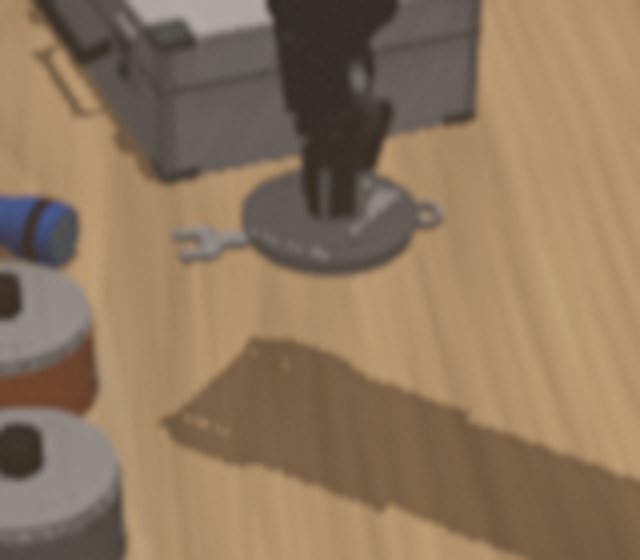

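The side crop shows lid B hanging level from the gripper. I'll carry it over to the tin.

>>> {"fn": "move_arm", "kwargs": {
  "series": [
    [0,0,0.05,3,-3,0,0],
    [0,0,0.1,6,-6,0,0],
    [0,0,0.14,9,-9,0,0],
    [0,0,0.175,12,-12,0,0],
    [0,0,0.175,15,-15,0,0]
  ]
}}

```text
time_s: 7.28
eef_pos: [548.1, -2.5, 132.4]
ee_rot: [0.004, 0.999, 0.044, 0.004]
force: [1.3, -0.8, -0.6]
grip_width: 0.304
```

Run:
```python
from h import *
st();go([616.5,128,155],5)
```

```text
t 7.28 pos [548.1  -2.5 132.4] yaw 5.0 F [ 1.3 -0.8 -0.6] g 0.304 q6 1.27
turn [0.008, -0.008, 0.0] shift cm [7.94, -12.4, 0.8] rows>= 3.5
```

>>> {"fn": "move_arm", "kwargs": {
  "series": [
    [0,0,0,2.3,-3.5,0.4,0],
    [0,0,0,4.6,-7,0.8,0],
    [0,0,0,6.8,-10.5,0.8,0],
    [0.006,-0.006,0,7.9,-12.4,0.8,0],
    [0.006,-0.006,0,7.9,-12.4,0.8,0]
  ]
}}

```text
time_s: 7.7
eef_pos: [616.8, 132.4, 123.3]
ee_rot: [0.0, 0.999, 0.046, 0.001]
force: [-0.7, 0.1, -1.4]
grip_width: 0.308
```

Run:
```python
from h import *
st();go([616.5,128,155],5)
c=snap('side','s10.png');t=snap('top','t10.png')
cv2.imwrite('pics/z13.png',np.hstack([cv2.resize(c['frame'][200:320,190:310],(400,400),interpolation=2),cv2.resize(t['frame'][120:240,220:340],(400,400),interpolation=2)])[:,:,::-1])
```

```text
t 7.7 pos [616.8 132.4 123.3] yaw 5.3 F [-0.7  0.1 -1.4] g 0.308 q6 1.51
turn [0.001, -0.002, 0.005] shift cm [-0.07, 0.43, -0.07] rows>= 0.1
```

View pics/z13.png

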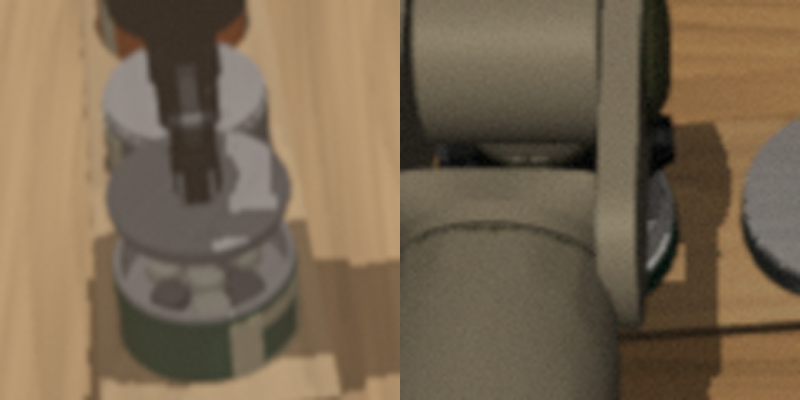

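The side crop shows lid B held above the tin's mouth. Before lowering it, I'll compare the two centres.

Run:
```python
from h import *
c=load('s10.png')
def px(c,x0,y0,x1,y1,f): return None
z=lambda P:((proj(c,P)-[190,200])*400/120).round(1)
for P in([616.8,132.4,149-1],[616.8,132.4,150]): # lid flange mid, tcp - 3
    print('lid',z(P+np.array([54,0,0])),z(P-np.array([54,0,0])),z(P+np.array([0,54,0])),z(P-np.array([0,54,0])))
for y in(126,128,130):
  P=np.array([616.,y,94]); print('tin',y,z(P+[55,0,0]),z(P-[55,0,0]),z(P+[0,55,0]),z(P-[0,55,0]))
```

```text
lid [100.1 197.2] [287.1 186. ] [193.4 256.2] [194.4 132. ]
lid [ 99.7 194.6] [286.9 183.4] [193.1 253.6] [194.1 129.5]
tin 126 [110.5 257. ] [293.8 245.6] [202.3 317. ] [202.5 190.5]
tin 128 [110.3 259.3] [293.9 247.9] [202.3 319.5] [202.5 192.6]
tin 130 [110.2 261.6] [294.  250.2] [202.3 322. ] [202.5 194.8]
```

>>> {"fn": "move_arm", "kwargs": {
  "series": [
    [0,0,0,0,0.2,1,0],
    [0,0,0,0,0.2,2,0],
    [0,0,0,0,0.2,3,0],
    [0,0,0,0,0.2,3.6,0],
    [0,0,0,0,0.2,3.6,0]
  ]
}}

```text
time_s: 8.22
eef_pos: [615.1, 126.0, 85.4]
ee_rot: [0.001, 0.999, 0.044, -0.001]
force: [-1.1, 0.0, -1.3]
grip_width: 0.304
```

Run:
```python
from h import *
st()
c=snap('side','s11.png')
cv2.imwrite('pics/z14.png',cv2.resize(c['frame'][225:325,200:310],(770,700)[:2] if 0 else (660,600),interpolation=2)[:,:,::-1])
p=tcp()
z=lambda P:((proj(c,P)-[200,225])*6).round(1)
P=p-[0,0,3.]
print('lid flange top',z(P+np.array([54,0,0])),z(P-np.array([54,0,0])),z(P+np.array([0,54,0])),z(P-np.array([0,54,0])))
for y in(128,):
  P=np.array([616.,y,94]); print('tin',y,z(P+[55,0,0]),z(P-[55,0,0]),z(P+[0,55,0]),z(P-[0,55,0]))
```

```text
t 8.22 pos [615.1 126.   85.4] yaw 5.1 F [-1.1  0.  -1.3] g 0.304 q6 1.5
lid flange top [136.2 267.6] [464.3 247.5] [300.4 373.4] [301.2 150.5]
tin 128 [138.6 316.7] [469.  296.1] [304.1 425.1] [304.6 196.7]
```

View pics/z14.png

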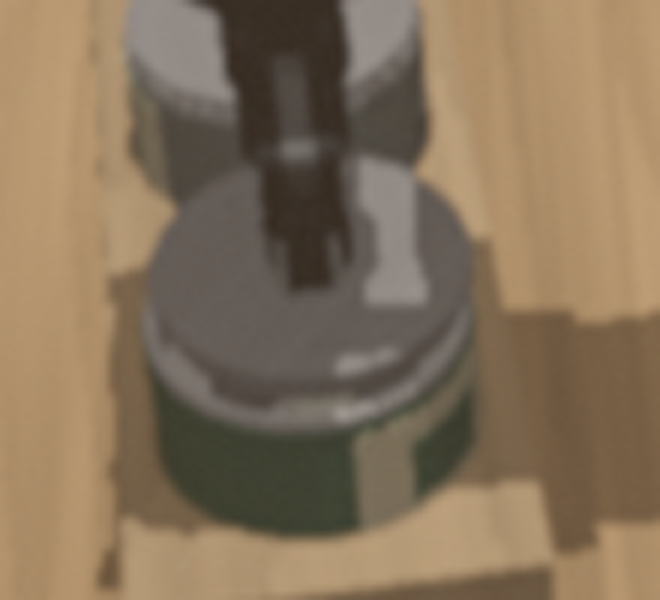

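The lid is centred over the tin in x: it spans 150–474 against 144–478 for the tin. It needs about 2.5 mm more in +y.

>>> {"fn": "move_arm", "kwargs": {
  "series": [
    [0,0,0,0,-0.25,0,0],
    [0,0,0,0,-0.25,0,0],
    [0,0,0,0,-0.25,0,0]
  ]
}}

```text
time_s: 8.52
eef_pos: [615.6, 128.8, 86.9]
ee_rot: [0.001, 0.999, 0.044, 0.0]
force: [-0.1, -0.1, -0.3]
grip_width: 0.304
```

Run:
```python
from h import *
st()
```

```text
t 8.52 pos [615.6 128.8  86.9] yaw 5.1 F [-0.1 -0.1 -0.3] g 0.304 q6 1.5
```

>>> {"fn": "move_arm", "kwargs": {
  "series": [
    [0,0,0,0,0,0.2,0],
    [0,0,0,0,0,0.4,0],
    [0,0,0,0,0,0.4,0]
  ]
}}

```text
time_s: 8.77
eef_pos: [615.4, 128.8, 82.5]
ee_rot: [0.001, 0.999, 0.044, 0.0]
force: [-0.2, -0.1, -1.2]
grip_width: 0.307
```

>>> {"fn": "move_arm", "kwargs": {
  "series": [
    [0,0,0,0,0,0.2,0],
    [0,0,0,0,0,0.3,0]
  ]
}}

```text
time_s: 8.93
eef_pos: [615.8, 128.7, 80.2]
ee_rot: [0.001, 0.999, 0.044, 0.001]
force: [-3.9, 0.4, 10.0]
grip_width: 0.304
```

>>> {"fn": "move_arm", "kwargs": {
  "series": [
    [0,0,0,0,0,0.2,0],
    [0,0,0,0,0,0.3,0]
  ]
}}

```text
time_s: 9.1
eef_pos: [617.0, 128.8, 80.0]
ee_rot: [0.001, 0.999, 0.044, 0.003]
force: [-4.5, -0.5, 20.7]
grip_width: 0.303
```

Contact is at z≈80.3, which is rim height. Before I judge this lid, I'll make a small search with light pressure.

>>> {"fn": "move_arm", "kwargs": {
  "series": [
    [0,0,0,-0.15,0,-0.05,0],
    [0,0,0,-0.3,0,-0.05,0],
    [0,0,0,-0.3,0.15,-0.05,0],
    [0,0,0,-0.3,0.3,-0.05,0],
    [0,0,0,-0.15,0.3,-0.05,0]
  ]
}}

```text
time_s: 9.52
eef_pos: [615.7, 125.4, 80.4]
ee_rot: [0.001, 0.999, 0.044, 0.003]
force: [-0.1, -0.7, 2.5]
grip_width: 0.308
```

>>> {"fn": "move_arm", "kwargs": {
  "series": [
    [0,0,0,0.2,0,0.1,0],
    [0,0,0,0.3,-0.2,0.1,0],
    [0,0,0,0.3,-0.4,0.1,0],
    [0,0,0,0.1,-0.6,0.1,0],
    [0,0,0,-0.2,-0.6,0.1,0]
  ]
}}

```text
time_s: 9.93
eef_pos: [614.6, 130.2, 80.3]
ee_rot: [0.002, 0.999, 0.044, 0.004]
force: [3.1, -0.4, 9.3]
grip_width: 0.304
```

Run:
```python
from h import *
st()
c=snap('side','s12.png')
cv2.imwrite('pics/z15.png',cv2.resize(c['frame'][225:325,200:310],(660,600),interpolation=2)[:,:,::-1])
```

```text
t 9.93 pos [614.6 130.2  80.3] yaw 5.0 F [ 3.1 -0.4  9.3] g 0.304 q6 1.51
```

View pics/z15.png

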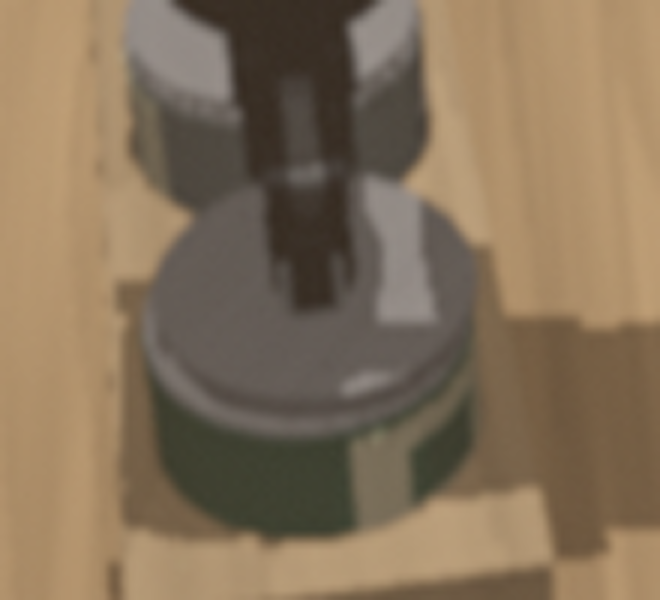

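Lid B is centred but stays 10 mm high throughout the ±2–3 mm search, so it's the oversized lid. I'll take it back to its old place.

>>> {"fn": "move_arm", "kwargs": {
  "series": [
    [0,0,0,0,0,-2.5,0],
    [0,0,0,0,0,-5,0],
    [0,0,0,-3,3,-5.3,0],
    [0,0,0,-6,6,-5.3,0],
    [0,0,0,-9,8.8,-5.3,0]
  ]
}}

```text
time_s: 10.4
eef_pos: [531.3, 34.9, 132.6]
ee_rot: [0.002, 0.999, 0.045, 0.004]
force: [0.8, -1.5, -1.0]
grip_width: 0.307
```

Run:
```python
from h import *
st();go([441,-184,131],5)
```

```text
t 10.4 pos [531.3  34.9 132.6] yaw 5.1 F [ 0.8 -1.5 -1. ] g 0.307 q6 1.33
turn [0.003, -0.008, 0.002] shift cm [-10.97, 20.99, 3.24] rows>= 5.7
```

>>> {"fn": "move_arm", "kwargs": {
  "series": [
    [0,0,0,-2,3.7,0,0],
    [0,0,0,-4,7.4,1,0],
    [0,0,0,-6,11.1,2,0],
    [0,0,0,-8,14.8,3,0],
    [0,0,0,-10,18.5,3.5,0]
  ]
}}

```text
time_s: 10.82
eef_pos: [449.8, -153.3, 97.3]
ee_rot: [0.001, 0.999, 0.045, 0.003]
force: [1.8, 0.2, -1.7]
grip_width: 0.307
```

Run:
```python
from h import *
st();go([441,-184,21],5)
```

```text
t 10.82 pos [ 449.8 -153.3   97.3] yaw 5.1 F [ 1.8  0.2 -1.7] g 0.307 q6 0.9
turn [0.003, -0.007, 0.002] shift cm [-1.22, 2.95, 10.73] rows>= 2.7
```

>>> {"fn": "move_arm", "kwargs": {
  "series": [
    [0.003,-0.006,0,-1.2,2.9,3,0],
    [0.003,-0.006,0,-1.2,2.9,6,0],
    [0.003,-0.006,0,-1.2,2.9,8.5,0],
    [0.003,-0.006,0,-1.2,2.9,10,0],
    [0.003,-0.006,0,-1.2,2.9,10.2,0]
  ]
}}

```text
time_s: 11.23
eef_pos: [439.5, -182.8, -7.6]
ee_rot: [-0.002, 0.999, 0.044, -0.002]
force: [0.2, -0.3, -1.5]
grip_width: 0.303
```

Run:
```python
from h import *
st();go([441,-184,17.5],5)
```

```text
t 11.23 pos [ 439.5 -182.8   -7.6] yaw 5.1 F [ 0.2 -0.3 -1.5] g 0.303 q6 0.84
turn [-0.004, 0.003, 0.001] shift cm [0.14, 0.14, 0.59] rows>= 0.1
```

>>> {"fn": "move_arm", "kwargs": {
  "series": [
    [0,0,0,0,0,0.3,0],
    [0,0,0,0,0,0.55,0],
    [0,0,0,0,0,0.6,0]
  ]
}}

```text
time_s: 11.48
eef_pos: [439.8, -182.8, -13.2]
ee_rot: [-0.002, 0.999, 0.044, -0.002]
force: [0.2, -0.5, -0.8]
grip_width: 0.308
```

>>> {"fn": "move_arm", "kwargs": {
  "series": [
    [0,0,0,0,0,0,0.7],
    [0,0,0,0,0,0,0.7],
    [0,0,0,0,0,0,0.7],
    [0,0,0,0,0,-2,0.7],
    [0,0,0,0,0,-5,0.7]
  ]
}}

```text
time_s: 11.9
eef_pos: [438.7, -182.1, 36.0]
ee_rot: [-0.003, 0.999, 0.044, -0.003]
force: [0.5, -1.5, -0.6]
grip_width: 0.701
```

Run:
```python
from h import *
st();go([435.5,239.5,100],5)
```

```text
t 11.9 pos [ 438.7 -182.1   36. ] yaw 5.1 F [ 0.5 -1.5 -0.6] g 0.701 q6 0.84
turn [-0.007, 0.006, 0.002] shift cm [3.4, -42.04, -3.05] rows>= 10.1
```

>>> {"fn": "move_arm", "kwargs": {
  "series": [
    [0,0,0,0,-2,-3,0.7],
    [0,0,0,0.6,-6,-3.2,0.7],
    [0,0,0,1,-10,-3.2,0.7],
    [0,0,0,1.4,-14,-3.2,0.7],
    [0,0,0,1.8,-18,-3.2,0.7]
  ]
}}

```text
time_s: 12.32
eef_pos: [440.8, 0.2, 69.7]
ee_rot: [-0.003, 0.999, 0.044, -0.003]
force: [1.3, -0.0, 0.3]
grip_width: 0.701
```

Run:
```python
from h import *
st();go([435.5,239.5,80],15);s=snap('side','s13.png');
cv2.imwrite('pics/z16.png',cv2.resize(s['frame'][150:270,240:400],(640,480),interpolation=2)[:,:,::-1])
```

```text
t 12.32 pos [4.408e+02 2.000e-01 6.970e+01] yaw 5.1 F [ 1.3 -0.   0.3] g 0.701 q6 1.21
turn [-0.006, 0.004, -0.174] shift cm [1.59, -23.87, 2.2] rows>= 5.8
```

View pics/z16.png

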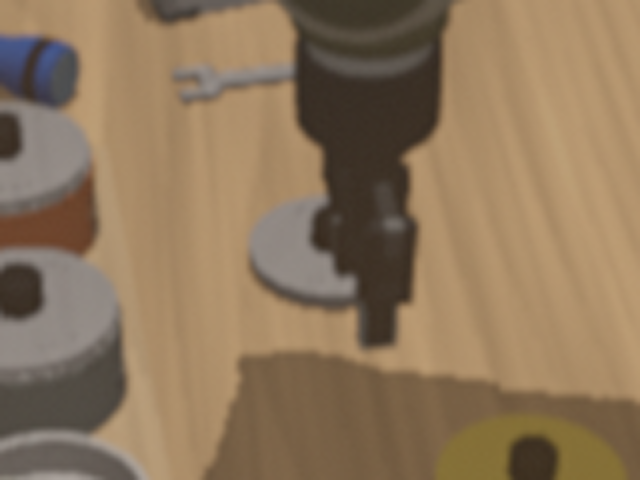

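Lid B lies flat, knob up. Next is lid A.

>>> {"fn": "move_arm", "kwargs": {
  "series": [
    [0,0,-0.05,0.2,-4,0,0.7],
    [0,0,-0.1,0.5,-8,0.5,0.7],
    [0,0,-0.15,0.8,-12,1,0.7],
    [0,0,-0.17,1.2,-16,1.5,0.7],
    [0,0,-0.17,1.4,-20,2,0.7]
  ]
}}

```text
time_s: 12.78
eef_pos: [435.1, 207.9, 51.6]
ee_rot: [-0.004, 0.991, 0.132, -0.002]
force: [0.5, -1.1, 0.6]
grip_width: 0.697
```

Run:
```python
from h import *
st();go([435.5,239.5,60],15)
```

```text
t 12.78 pos [435.1 207.9  51.6] yaw 15.1 F [ 0.5 -1.1  0.6] g 0.697 q6 1.5
turn [-0.009, 0.003, 0.002] shift cm [0.87, -3.02, 2.28] rows>= 0.9
```

>>> {"fn": "move_arm", "kwargs": {
  "series": [
    [-0.006,0.003,0,0.8,-2.7,1,0.7],
    [-0.006,0.003,0,0.9,-3,2,0.7],
    [-0.006,0.003,0,0.9,-3,2.2,0.7],
    [-0.006,0.003,0,0.9,-3,2.2,0.7]
  ]
}}

```text
time_s: 13.12
eef_pos: [435.5, 238.8, 29.4]
ee_rot: [-0.001, 0.991, 0.132, -0.001]
force: [0.4, -0.5, 0.7]
grip_width: 0.699
```

Run:
```python
from h import *
st();go([435.5,239.5,16],15)
s=snap('side','s14.png');z=lambda P:((proj(s,P)-[290,260])*5).round()
print(z(tcp()),z([435.5,239.5,36]))
cv2.imwrite('pics/z17.png',cv2.resize(s['frame'][260:380,290:410],(600,600),interpolation=2)[:,:,::-1])
```

```text
t 13.12 pos [435.5 238.8  29.4] yaw 15.2 F [ 0.4 -0.5  0.7] g 0.699 q6 1.57
turn [-0.003, 0.001, 0.003] shift cm [0.02, -0.05, 4.44] rows>= 1.1
[284. 314.] [283. 359.]
```

View pics/z17.png

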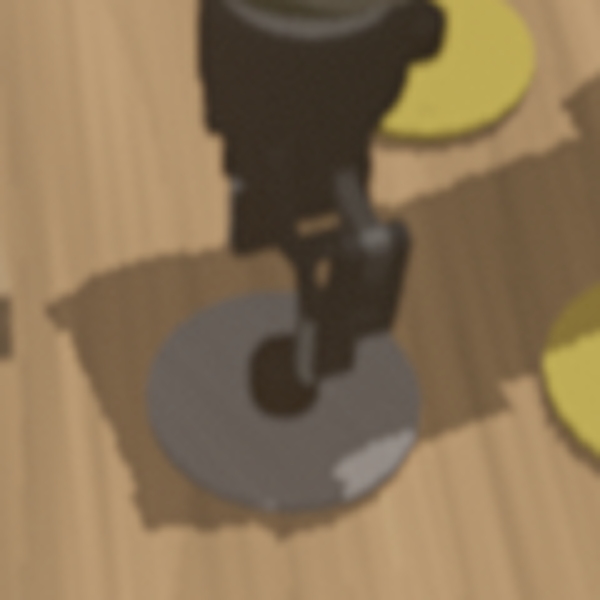

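The gripper is centred over lid A's knob, which is at zoom (285,375). Going down.

>>> {"fn": "move_arm", "kwargs": {
  "series": [
    [0,0,0,0,-0.05,1.2,0.7],
    [0,0,0,0,-0.05,2.8,0.7],
    [0,0,0,0,-0.05,4,0.7],
    [0,0,0,0,-0.05,4.4,0.7],
    [0,0,0,0,-0.05,4.4,0.7]
  ]
}}

```text
time_s: 13.58
eef_pos: [435.9, 238.1, -14.1]
ee_rot: [-0.001, 0.991, 0.13, -0.001]
force: [0.1, 0.7, 0.5]
grip_width: 0.696
```

>>> {"fn": "move_arm", "kwargs": {
  "series": [
    [0,0,0,0,0,0,0],
    [0,0,0,0,0,0,0],
    [0,0,0,0,0,0,0],
    [0,0,0,0,0,0,0],
    [0,0,0,0,0,0,0]
  ]
}}

```text
time_s: 14.0
eef_pos: [436.6, 237.9, -13.0]
ee_rot: [-0.001, 0.991, 0.13, 0.0]
force: [-1.3, -3.2, 4.9]
grip_width: 0.303
```

>>> {"fn": "move_arm", "kwargs": {
  "series": [
    [0,0,0,0,0,-3,0],
    [0,0,0,0,0,-6,0],
    [0,0,0,0,0,-9,0],
    [0,0,0,0,0,-12,0],
    [0,0,0,0,0,-13,0]
  ]
}}

```text
time_s: 14.42
eef_pos: [438.3, 238.1, 121.6]
ee_rot: [-0.002, 0.991, 0.131, 0.004]
force: [0.2, -0.6, 0.7]
grip_width: 0.302
```

Run:
```python
from h import *
st();go([615.6,128.8,155],5)
```

```text
t 14.42 pos [438.3 238.1 121.6] yaw 15.0 F [ 0.2 -0.6  0.7] g 0.302 q6 1.57
turn [-0.003, -0.007, 0.175] shift cm [14.3, 15.14, -0.18] rows>= 5.0
```

>>> {"fn": "move_arm", "kwargs": {
  "series": [
    [0,0,0.05,2.8,3,0,0],
    [0,0,0.1,5.6,6,0,0],
    [0,0,0.15,8.4,9,0,0],
    [0,0,0.175,11.4,12,0,0],
    [0,-0.004,0.175,13.6,14.4,0,0]
  ]
}}

```text
time_s: 14.83
eef_pos: [608.8, 132.3, 121.7]
ee_rot: [-0.002, 0.999, 0.042, 0.001]
force: [0.2, 0.1, 0.1]
grip_width: 0.304
```

Run:
```python
from h import *
st();go([615.6,128.8,120],5)
```

```text
t 14.83 pos [608.8 132.3 121.7] yaw 4.8 F [0.2 0.1 0.1] g 0.304 q6 1.51
turn [-0.003, -0.003, -0.003] shift cm [0.64, 0.42, 3.27] rows>= 0.8
```

>>> {"fn": "move_arm", "kwargs": {
  "series": [
    [0,0,0,0.6,0.4,1,0],
    [0,0,0,0.6,0.4,2,0],
    [0,0,0,0.6,0.4,3,0],
    [0,0,0,0.6,0.4,3.2,0],
    [0,0,0,0.6,0.4,3.2,0]
  ]
}}

```text
time_s: 15.25
eef_pos: [613.7, 129.9, 88.7]
ee_rot: [-0.002, 0.999, 0.043, 0.0]
force: [-0.1, -0.2, -1.0]
grip_width: 0.302
```

Run:
```python
from h import *
st();go([615.6,128.8,120],5)
c=snap('side','s15.png')
cv2.imwrite('pics/z18.png',cv2.resize(c['frame'][225:325,200:310],(660,600),interpolation=2)[:,:,::-1])
```

```text
t 15.25 pos [613.7 129.9  88.7] yaw 4.9 F [-0.1 -0.2 -1. ] g 0.302 q6 1.5
turn [-0.004, -0.0, -0.001] shift cm [0.18, 0.13, -0.03] rows>= 0.1
```

View pics/z18.png

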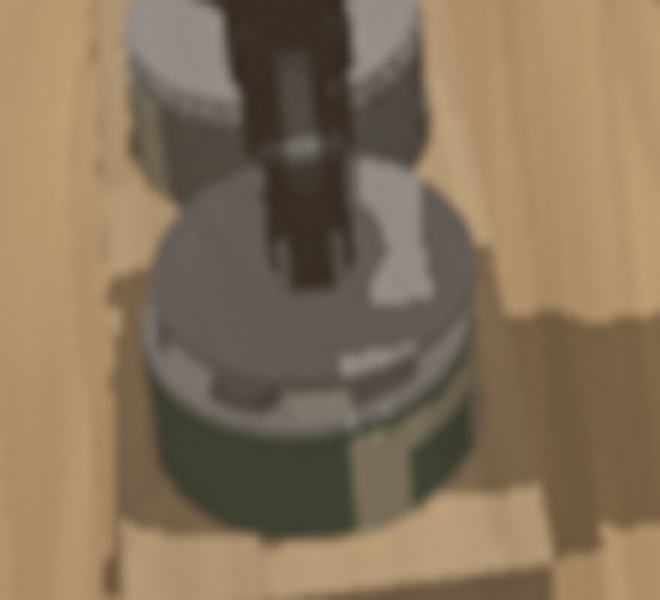

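>>> {"fn": "move_arm", "kwargs": {
  "series": [
    [0,0,0,0.1,0.1,0.3,0],
    [0,0,0,0.1,0.1,0.5,0],
    [0,0,0,0.1,0.1,0.6,0]
  ]
}}

```text
time_s: 15.55
eef_pos: [615.3, 129.2, 83.8]
ee_rot: [-0.002, 0.999, 0.043, 0.001]
force: [-0.5, -0.1, -0.9]
grip_width: 0.302
```

>>> {"fn": "move_arm", "kwargs": {
  "series": [
    [0,0,0,0,0,0.2,0],
    [0,0,0,0,0,0.3,0]
  ]
}}

```text
time_s: 15.72
eef_pos: [615.2, 129.4, 80.6]
ee_rot: [-0.002, 0.999, 0.043, 0.001]
force: [0.6, 0.4, -0.2]
grip_width: 0.302
```

>>> {"fn": "move_arm", "kwargs": {
  "series": [
    [0,0,0,0,0,0.2,0],
    [0,0,0,0,0,0.3,0]
  ]
}}

```text
time_s: 15.88
eef_pos: [615.1, 129.3, 77.3]
ee_rot: [-0.002, 0.999, 0.043, 0.001]
force: [-1.0, -0.4, -0.8]
grip_width: 0.306
```

Lid A has passed rim height with no force, so it's entering the mouth.

>>> {"fn": "move_arm", "kwargs": {
  "series": [
    [0,0,0,0,0,0.2,0],
    [0,0,0,0,0,0.3,0]
  ]
}}

```text
time_s: 16.05
eef_pos: [615.0, 129.4, 74.0]
ee_rot: [-0.002, 0.999, 0.043, 0.001]
force: [0.2, -0.0, -0.4]
grip_width: 0.307
```

>>> {"fn": "move_arm", "kwargs": {
  "series": [
    [0,0,0,0,0,0.2,0],
    [0,0,0,0,0,0.3,0]
  ]
}}

```text
time_s: 16.22
eef_pos: [615.3, 129.2, 71.0]
ee_rot: [-0.002, 0.999, 0.043, 0.001]
force: [-2.1, -0.7, 8.5]
grip_width: 0.305
```

>>> {"fn": "move_arm", "kwargs": {
  "series": [
    [0,0,0,0,0,0.2,0],
    [0,0,0,0,0,0.2,0]
  ]
}}

```text
time_s: 16.38
eef_pos: [616.3, 129.2, 71.0]
ee_rot: [-0.002, 0.999, 0.043, 0.003]
force: [-2.5, -0.8, 10.7]
grip_width: 0.305
```

It seats at a reported 71, which puts the underside at 84 mm as expected for home. Releasing and looking.

>>> {"fn": "move_arm", "kwargs": {
  "series": [
    [0,0,0,0,0,-0.1,0.5],
    [0,0,0,0,0,-0.1,0.5],
    [0,0,0,0,0,-0.1,0.5],
    [0,0,0,0,0,-2.5,0.5],
    [0,0,0,0,0,-5,0.5]
  ]
}}

```text
time_s: 16.8
eef_pos: [614.9, 129.0, 119.9]
ee_rot: [-0.002, 0.999, 0.043, 0.001]
force: [0.8, -0.3, -0.1]
grip_width: 0.502
```

Run:
```python
from h import *
st();c=snap('side','s16.png')
cv2.imwrite('pics/z19.png',cv2.resize(c['frame'][225:325,200:310],(660,600),interpolation=2)[:,:,::-1])
go([540,160,130],200)
```

```text
t 16.8 pos [614.9 129.  119.9] yaw 4.9 F [ 0.8 -0.3 -0.1] g 0.502 q6 1.5
turn [-0.017, 0.001, 2.879] shift cm [-7.5, -3.74, 2.68] rows>= 23.0
```

View pics/z19.png

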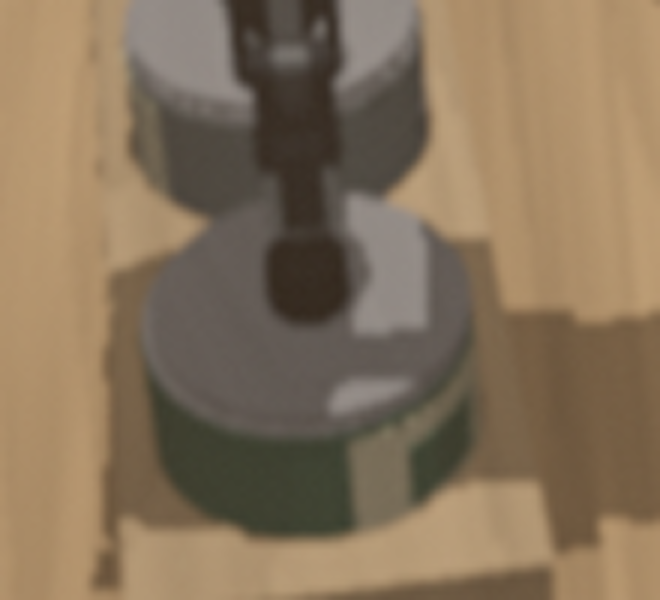

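The lid is flush, so the tin is closed. Next I'll move clear and turn the tool so that its x side points away from the tin. I'm turning in the negative z sense to stay within joint 6's range.

>>> {"fn": "move_arm", "kwargs": {
  "series": [
    [0,0,-0.12,-1.6,0.1,0,0],
    [0,0,-0.24,-3.2,0.3,0,0],
    [0,0,-0.36,-4.8,0.5,0,0],
    [0,0,-0.48,-6.4,0.7,0,0],
    [0,0,-0.6,-8,1,0,0]
  ]
}}

```text
time_s: 17.27
eef_pos: [537.9, 112.2, 125.2]
ee_rot: [0.0, 0.941, 0.339, 0.006]
force: [-0.4, -0.2, 0.0]
grip_width: -0.001
```

>>> {"fn": "move_arm", "kwargs": {
  "series": [
    [0,0,-0.12,0,0,0,0],
    [0,0,-0.24,0,0,0,0],
    [0,0,-0.36,0,0,0,0],
    [0,0,-0.48,0,0,0,0],
    [0,0,-0.6,0,0,0,0]
  ]
}}

```text
time_s: 17.68
eef_pos: [537.8, 112.2, 124.9]
ee_rot: [0.002, 0.797, 0.605, 0.005]
force: [-0.0, -0.2, 0.2]
grip_width: -0.0
```

>>> {"fn": "move_arm", "kwargs": {
  "series": [
    [0,0,-0.12,0,0,0,0],
    [0,0,-0.24,0,0,0,0],
    [0,0,-0.36,0,0,0,0],
    [0,0,-0.48,0,0,0,0],
    [0,0,-0.6,0,0,0,0]
  ]
}}

```text
time_s: 18.1
eef_pos: [537.6, 112.3, 124.6]
ee_rot: [0.003, 0.58, 0.815, 0.004]
force: [-0.2, -0.1, -0.0]
grip_width: 0.001
```

>>> {"fn": "move_arm", "kwargs": {
  "series": [
    [0,0,-0.12,0,0,0,0],
    [0,0,-0.24,0,0,0,0],
    [0,0,-0.36,0,0,0,0],
    [0,0,-0.48,0,0,0,0],
    [0,0,-0.6,0,0,0,0]
  ]
}}

```text
time_s: 18.52
eef_pos: [537.5, 112.3, 124.3]
ee_rot: [0.004, 0.31, 0.951, 0.003]
force: [-0.5, -0.0, 0.5]
grip_width: 0.001
```

>>> {"fn": "move_arm", "kwargs": {
  "series": [
    [0,0,-0.12,0,0,0,0],
    [0,0,-0.24,0,0,0,0],
    [0,0,-0.36,0,0,0,0],
    [0,0,-0.48,0,0,0,0],
    [0,0,-0.6,0,0,0,0]
  ]
}}

```text
time_s: 18.93
eef_pos: [537.3, 112.3, 124.0]
ee_rot: [0.005, 0.013, 1.0, 0.002]
force: [0.4, 0.0, 0.7]
grip_width: 0.001
```

Run:
```python
from h import *
st();go([533.3,122,110],185);print(ctrl.sense()['joints'].round(2))
snap('side','s17.png')
```

```text
t 18.93 pos [537.3 112.3 124. ] yaw 178.6 F [0.4 0.  0.7] g 0.001 q6 -1.56
turn [0.004, 0.01, -0.112] shift cm [0.47, 0.94, 4.49] rows>= 1.1
[-0.01  0.43  1.54  0.    1.16 -1.56]
```

View pics/s17.png

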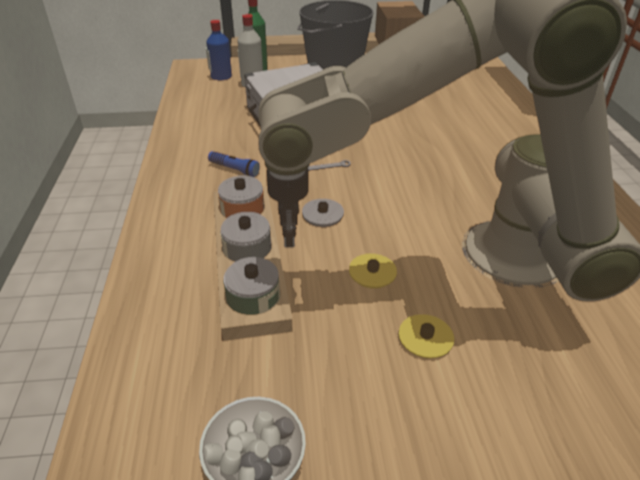

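>>> {"fn": "move_arm", "kwargs": {
  "series": [
    [0.004,0.01,-0.11,0.5,0.9,2,0],
    [0.004,0.01,-0.11,0.5,0.9,4,0],
    [0.004,0.01,-0.11,0.5,0.9,6.5,0],
    [0.004,0.01,-0.11,0.5,0.9,9,0],
    [0.004,0.01,-0.11,0.5,0.9,9.3,0]
  ]
}}

```text
time_s: 19.4
eef_pos: [530.9, 121.8, 27.0]
ee_rot: [-0.004, -0.045, 0.999, -0.0]
force: [-1.0, 0.2, -0.7]
grip_width: -0.007
```

Run:
```python
from h import *
st();C=np.array([615.3,129]);a=np.radians(185);
for r in (70,66): go([C[0]+r*np.cos(a),C[1]+r*np.sin(a),62],185)
c=snap('side','s18.png');print(proj(c,tcp()))
cv2.imwrite('pics/z20.png',cv2.resize(c['frame'][200:320,200:320],(600,600),interpolation=2)[:,:,::-1])
```

```text
t 19.4 pos [530.9 121.8  27. ] yaw -174.9 F [-1.   0.2 -0.7] g -0.007 q6 -1.65
turn [0.0, -0.008, 0.002] shift cm [-1.47, -0.02, -0.41] rows>= 0.4
turn [0.0, -0.008, 0.002] shift cm [-1.87, -0.02, -0.42] rows>= 0.5
[292.90856483 283.4334221 ]
```

View pics/z20.png

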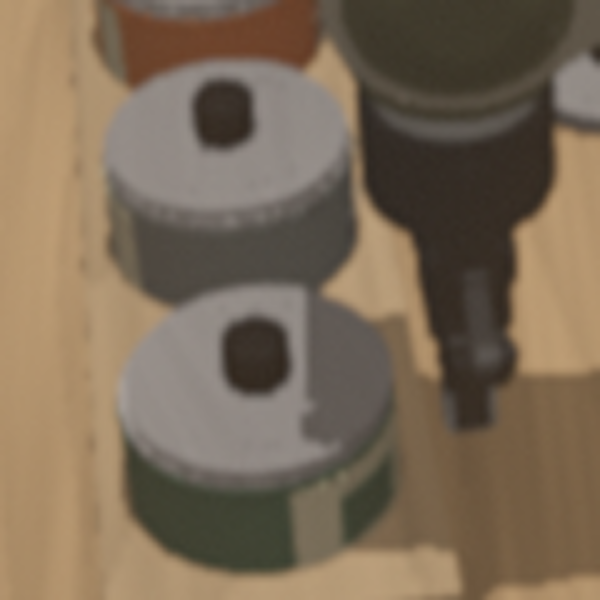

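The shut fingertip (zoom 443–492, y≈430) stands clear on the robot side of the tin, low enough to press below the rim. I'll approach until it touches.

>>> {"fn": "move_arm", "kwargs": {
  "series": [
    [0,-0.008,0,-0.7,0,-0.3,0],
    [0,-0.008,0,-1.4,0,-0.3,0],
    [0,-0.008,0,-1.5,0,-0.3,0]
  ]
}}

```text
time_s: 19.7
eef_pos: [549.0, 123.1, 33.4]
ee_rot: [0.003, -0.045, 0.999, -0.0]
force: [-0.1, -1.2, 0.0]
grip_width: -0.003
```

>>> {"fn": "move_arm", "kwargs": {
  "series": [
    [0,0,0,-0.1,0,0,0],
    [0,0,0,-0.2,0,0,0],
    [0,0,0,-0.2,0,0,0]
  ]
}}

```text
time_s: 19.95
eef_pos: [551.4, 123.3, 33.9]
ee_rot: [0.004, -0.044, 0.999, -0.0]
force: [0.4, -0.2, 0.1]
grip_width: 0.0
```

```bash
cat >> h.py <<'E'
C=np.array([615.3,129.0])
def pol():
    s,R=cur(); d=s['eef_pos'][:2]-C; f=np.degrees(np.arctan2(d[1],d[0]))%360; u=d/np.hypot(*d)
    x=R.apply([1,0,0]); yaw=np.degrees(np.arctan2(x[1],x[0]))%360; zt=R.apply([0,0,1])
    F=s['force']; print('t',round(s['time_s'],2),'r',round(np.hypot(*d),2),'phi',round(f,1),'yaw',round(yaw,1),'z',round(s['eef_pos'][2]+31,1),'Frad',round(F[:2]@u,1),'Ftan',round(F[1]*u[0]-F[0]*u[1],1),'Fz',round(F[2],1),'tilt',zt[:2].round(3),'q',s['joints'].round(2).tolist())
E
python3 -c "
from h import *
pol()"
```

```text
t 19.95 r 64.17 phi 185.1 yaw 185.1 z 64.9 Frad -0.4 Ftan 0.2 Fz 0.1 tilt [0.007 0.   ] q [0.01, 0.58, 1.57, 0.0, 0.99, -1.65]
```

>>> {"fn": "move_arm", "kwargs": {
  "series": [
    [0,0.006,0,-0.1,0,0.3,0],
    [0,0.006,0,-0.1,0,0.3,0]
  ]
}}

```text
time_s: 20.12
eef_pos: [552.1, 123.3, 30.5]
ee_rot: [-0.0, -0.044, 0.999, -0.0]
force: [-2.0, -0.9, 0.6]
grip_width: 0.001
```

>>> {"fn": "move_arm", "kwargs": {
  "series": [
    [0,0,0,-0.1,0,0,0],
    [0,0,0,-0.1,0,0,0]
  ]
}}

```text
time_s: 20.28
eef_pos: [552.2, 123.4, 30.1]
ee_rot: [-0.001, -0.044, 0.999, -0.0]
force: [-5.1, -1.1, 0.8]
grip_width: 0.0
```

>>> {"fn": "move_arm", "kwargs": {
  "series": [
    [0,0,0,-0.1,0,0,0],
    [0,0,0,-0.1,0,0,0]
  ]
}}

```text
time_s: 20.45
eef_pos: [552.2, 123.4, 29.6]
ee_rot: [-0.003, -0.044, 0.999, -0.0]
force: [-4.6, -1.7, 2.0]
grip_width: 0.005
```

```bash
python3 -c "
from h import *
pol()"
```

```text
t 20.45 r 63.39 phi 185.1 yaw 185.1 z 60.6 Frad 4.7 Ftan 1.3 Fz 2.0 tilt [-0.006 -0.001] q [0.01, 0.59, 1.56, -0.0, 1.0, -1.65]
```

Contact is at r≈63.4, with about 5 N for 1 mm of commanded push. I'll start rolling with 15° steps round the tin's axis.

>>> {"fn": "move_arm", "kwargs": {
  "series": [
    [0,-0.004,0.052,-0.14,0.33,-0.05,0],
    [0,-0.004,0.105,-0.165,0.66,-0.05,0],
    [0,-0.004,0.157,-0.21,0.99,-0.05,0],
    [0,-0.004,0.209,-0.27,1.32,-0.05,0],
    [0,-0.004,0.262,-0.345,1.64,-0.05,0]
  ]
}}

```text
time_s: 20.87
eef_pos: [553.6, 140.2, 29.8]
ee_rot: [-0.001, 0.088, 0.996, -0.001]
force: [-2.7, -0.4, -0.6]
grip_width: -0.001
```

Run:
```python
from h import *
pol(); c=snap('side','s19.png')
cv2.imwrite('pics/z21.png',cv2.resize(c['frame'][200:320,200:320],(600,600),interpolation=2)[:,:,::-1])
```

```text
t 20.87 r 62.68 phi 169.8 yaw 169.9 z 60.8 Frad 2.6 Ftan 0.9 Fz -0.6 tilt [-0.003 -0.001] q [0.04, 0.6, 1.55, -0.0, 1.0, -1.35]
```

View pics/z21.png

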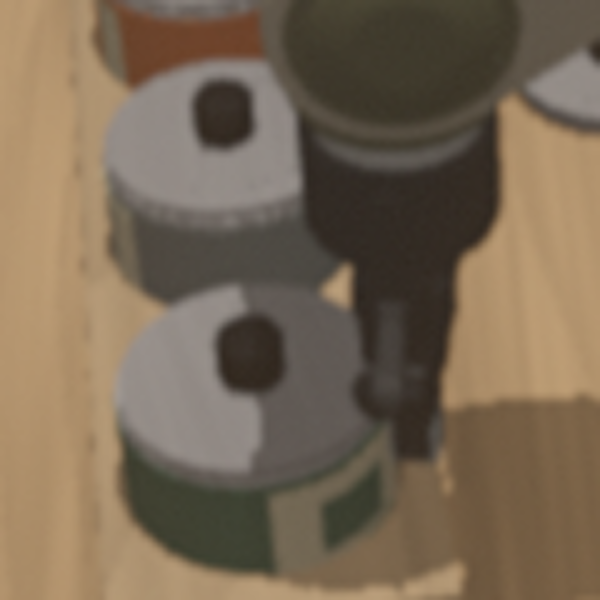

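The tin is rolling: the label's left edge moved to zoom x≈270 and the green square has come into view. I'll carry on with slightly more push.

>>> {"fn": "move_arm", "kwargs": {
  "series": [
    [0,-0.002,0.052,-0.16,0.33,0,0],
    [0,-0.002,0.105,-0.2,0.66,0,0],
    [0,-0.002,0.157,-0.25,0.98,0,0],
    [0,-0.002,0.209,-0.32,1.31,0,0],
    [0,-0.002,0.262,-0.41,1.63,0,0]
  ]
}}

```text
time_s: 21.33
eef_pos: [559.4, 156.2, 29.2]
ee_rot: [-0.002, 0.219, 0.976, -0.001]
force: [-5.3, 0.3, 0.9]
grip_width: 0.0
```

Run:
```python
from h import *
pol()
```

```text
t 21.33 r 62.19 phi 154.0 yaw 154.7 z 60.2 Frad 4.9 Ftan 2.1 Fz 0.9 tilt [-0.004 -0.001] q [0.07, 0.62, 1.51, -0.0, 1.02, -1.06]
```

>>> {"fn": "move_arm", "kwargs": {
  "series": [
    [0,-0.003,0.052,-0.16,0.33,-0.05,0],
    [0,-0.003,0.105,-0.2,0.66,-0.05,0],
    [0,-0.003,0.157,-0.26,0.98,-0.05,0],
    [0,-0.003,0.209,-0.33,1.3,-0.05,0],
    [0,-0.003,0.262,-0.42,1.62,-0.05,0]
  ]
}}

```text
time_s: 21.75
eef_pos: [569.2, 169.5, 29.2]
ee_rot: [-0.002, 0.345, 0.939, -0.002]
force: [-3.4, 1.7, -0.3]
grip_width: 0.003
```

Run:
```python
from h import *
pol()
```

```text
t 21.75 r 61.37 phi 138.6 yaw 139.6 z 60.2 Frad 3.7 Ftan 0.9 Fz -0.3 tilt [-0.004 -0.003] q [0.09, 0.64, 1.47, -0.0, 1.04, -0.77]
```

>>> {"fn": "move_arm", "kwargs": {
  "series": [
    [0,-0.004,0.052,-0.18,0.33,-0.05,0],
    [0,-0.004,0.105,-0.23,0.66,-0.05,0],
    [0,-0.004,0.157,-0.29,0.98,-0.05,0],
    [0,-0.004,0.209,-0.37,1.3,-0.05,0],
    [0,-0.004,0.262,-0.46,1.61,-0.05,0]
  ]
}}

```text
time_s: 22.17
eef_pos: [581.9, 180.0, 29.2]
ee_rot: [-0.001, 0.465, 0.885, -0.003]
force: [-5.2, 5.0, 0.9]
grip_width: 0.0
```

Run:
```python
from h import *
pol(); c=snap('side','s20.png')
cv2.imwrite('pics/z22.png',cv2.resize(c['frame'][200:320,200:320],(600,600),interpolation=2)[:,:,::-1])
```

```text
t 22.17 r 60.99 phi 123.2 yaw 124.5 z 60.2 Frad 7.0 Ftan 1.6 Fz 0.9 tilt [-0.005 -0.004] q [0.11, 0.67, 1.41, -0.0, 1.06, -0.49]
```

View pics/z22.png

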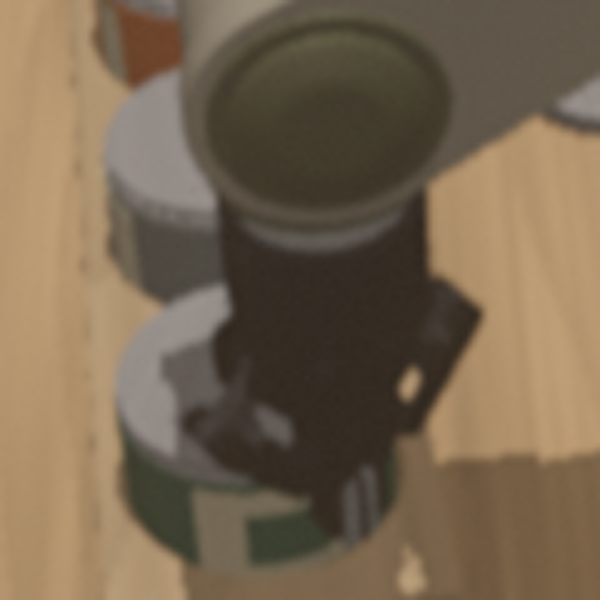

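The label's left edge is now at zoom x≈190, rolling in step with the finger. Carrying on.

>>> {"fn": "move_arm", "kwargs": {
  "series": [
    [0,-0.005,0.045,-0.15,0.33,-0.05,0],
    [0,-0.005,0.095,-0.19,0.66,-0.05,0],
    [0,-0.005,0.145,-0.25,0.97,-0.05,0],
    [0,-0.005,0.195,-0.32,1.28,-0.05,0],
    [0,-0.005,0.25,-0.4,1.6,-0.05,0]
  ]
}}

```text
time_s: 22.63
eef_pos: [597.4, 187.0, 29.4]
ee_rot: [0.001, 0.574, 0.819, -0.004]
force: [-3.4, 3.8, -0.4]
grip_width: -0.003
```

Run:
```python
from h import *
pol()
```

```text
t 22.63 r 60.68 phi 107.2 yaw 110.0 z 60.4 Frad 4.7 Ftan 2.1 Fz -0.4 tilt [-0.003 -0.007] q [0.12, 0.7, 1.36, -0.01, 1.09, -0.23]
```

>>> {"fn": "move_arm", "kwargs": {
  "series": [
    [0.002,-0.005,0.06,-0.17,0.33,-0.05,0],
    [0.002,-0.005,0.12,-0.21,0.66,-0.05,0],
    [0.002,-0.005,0.18,-0.27,0.97,-0.05,0],
    [0.002,-0.005,0.24,-0.35,1.28,-0.05,0],
    [0.002,-0.005,0.3,-0.44,1.59,-0.05,0]
  ]
}}

```text
time_s: 23.05
eef_pos: [613.4, 189.8, 29.4]
ee_rot: [0.002, 0.69, 0.724, -0.005]
force: [-2.4, 7.2, -0.9]
grip_width: 0.001
```

Run:
```python
from h import *
pol(); c=snap('side','s21.png')
cv2.imwrite('pics/z23.png',cv2.resize(c['frame'][200:320,180:300],(600,600),interpolation=2)[:,:,::-1])
```

```text
t 23.05 r 60.81 phi 91.8 yaw 92.7 z 60.4 Frad 7.3 Ftan 2.2 Fz -0.9 tilt [-0.005 -0.01 ] q [0.12, 0.74, 1.29, -0.01, 1.12, 0.08]
```

View pics/z23.png

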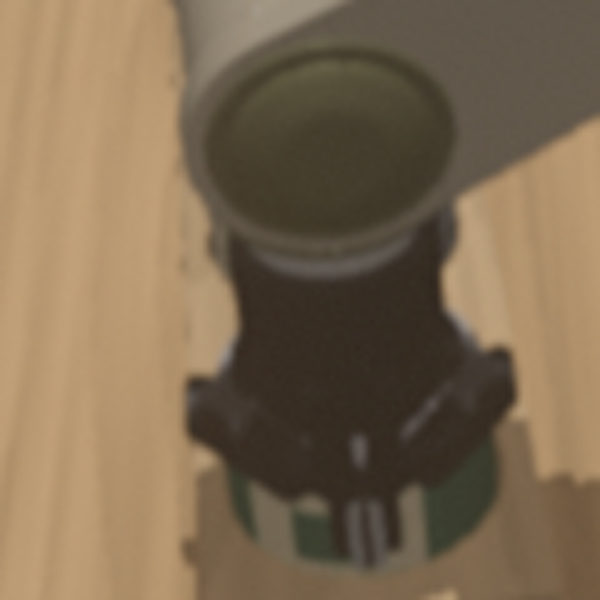

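Both label edges are visible now, at zoom x≈247 and 428. I'll measure their azimuths.

```bash
cat > m.py <<'E'
from h import *
import sys
c=load(sys.argv[1]); ctr=(float(sys.argv[2]),float(sys.argv[3]))
az,im=unwrap(c,ctr,'uu.png',-20,200)
a=cv2.imread('pics/uu.png'); a=cv2.resize(a,(660,250))
for d in range(-20,200,20): cv2.line(a,((d+20)*3,0),((d+20)*3,8),(0,0,255),1); cv2.putText(a,str(d),((d+20)*3,20),0,.35,(0,0,255))
cv2.imwrite('pics/'+sys.argv[4],a)
E
python3 m.py s21.png 614 130 u21.png; python3 m.py s16.png 614 130 u16.png; python3 m.py s20.png 614 130 u20.png
python3 -c "
import cv2,numpy as np
cv2.imwrite('pics/uc.png',cv2.resize(np.vstack([cv2.imread('pics/%s.png'%f)[:195] for f in('u16','u20','u21')]),(660,585)))"
```

```text
(no output)
```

View pics/uc.png

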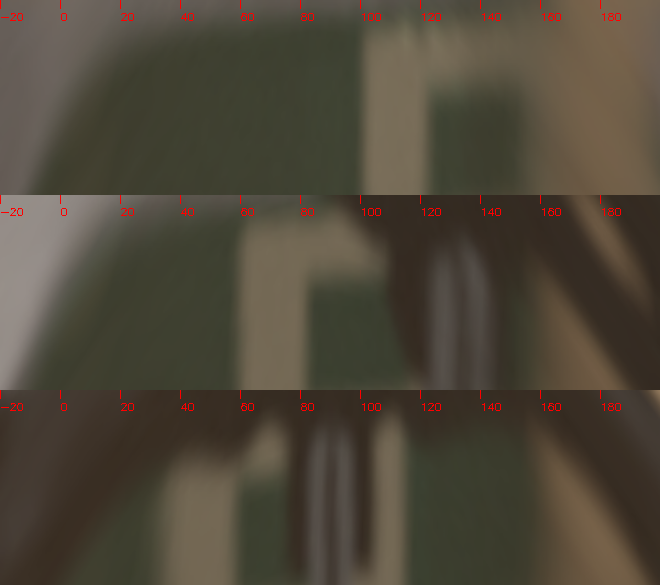

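Label edges are at az 35° and 115°, so its centre is at 75°: it has turned about 66° and has about 70° to go. Continuing the stroke, watching the force.

>>> {"fn": "move_arm", "kwargs": {
  "series": [
    [0.005,-0.005,0.052,-0.15,0.33,-0.05,0],
    [0.005,-0.005,0.105,-0.19,0.66,-0.05,0],
    [0.005,-0.005,0.157,-0.24,0.97,-0.05,0],
    [0.005,-0.005,0.209,-0.31,1.28,-0.05,0],
    [0.005,-0.005,0.262,-0.4,1.6,-0.05,0]
  ]
}}

```text
time_s: 23.52
eef_pos: [630.2, 187.9, 29.8]
ee_rot: [0.002, 0.78, 0.625, -0.007]
force: [0.2, 6.3, -0.5]
grip_width: 0.003
```

Run:
```python
from h import *
pol()
```

```text
t 23.52 r 60.73 phi 75.8 yaw 77.4 z 60.8 Frad 6.2 Ftan 1.3 Fz -0.5 tilt [-0.009 -0.012] q [0.12, 0.77, 1.23, -0.01, 1.15, 0.34]
```

```bash
cat >> h.py <<'E'
def nxt(D=15,push=1.5,yawfix=True,zt=60.5,n=5):
    """rows for rolling by D deg about C"""
    s,R=cur(); d=s['eef_pos'][:2]-C; f=np.arctan2(d[1],d[0]); r=np.hypot(*d)
    for k in range(1,n+1):
        a=f-np.radians(D)*k/n; p=[C[0]+(r-push)*np.cos(a),C[1]+(r-push)*np.sin(a),zt-ZO]
        T=Ro.from_euler('z',np.degrees(a),degrees=True)*Ro.from_euler('x',180,degrees=True)
        w=k/n; rv=(R.inv()*T).as_rotvec(); print((rv).round(3).tolist(),(R.inv().apply(np.array(p)-s['eef_pos'])/10).round(2).tolist())
E
python3 -c "
from h import *
nxt()"
```

```text
[-0.006, 0.014, 0.081] [-0.17, 0.31, 0.03]
[-0.006, 0.014, 0.133] [-0.2, 0.61, 0.03]
[-0.005, 0.014, 0.186] [-0.25, 0.92, 0.03]
[-0.005, 0.014, 0.238] [-0.31, 1.22, 0.03]
[-0.005, 0.015, 0.29] [-0.4, 1.52, 0.03]
```

>>> {"fn": "move_arm", "kwargs": {
  "series": [
    [-0.002,0.004,0.06,-0.17,0.32,0,0],
    [-0.004,0.007,0.12,-0.2,0.63,0,0],
    [-0.005,0.01,0.175,-0.25,0.94,0,0],
    [-0.005,0.014,0.23,-0.32,1.25,0,0],
    [-0.005,0.014,0.285,-0.41,1.55,0,0]
  ]
}}

```text
time_s: 23.93
eef_pos: [645.3, 182.9, 30.2]
ee_rot: [-0.001, 0.862, 0.508, 0.002]
force: [2.8, 9.9, -0.9]
grip_width: 0.001
```

Run:
```python
from h import *
pol();nxt()
```

```text
t 23.93 r 61.64 phi 60.9 yaw 61.0 z 61.2 Frad 10.0 Ftan 2.4 Fz -0.9 tilt [0.003 0.004] q [0.1, 0.79, 1.2, 0.0, 1.16, 0.6]
[0.001, -0.005, 0.054] [-0.16, 0.31, 0.07]
[0.001, -0.005, 0.107] [-0.18, 0.63, 0.07]
[0.001, -0.005, 0.159] [-0.23, 0.94, 0.07]
[0.0, -0.005, 0.211] [-0.28, 1.25, 0.07]
[0.0, -0.005, 0.264] [-0.36, 1.56, 0.07]
```

The force is 10 N, so I'll ease the push.

>>> {"fn": "move_arm", "kwargs": {
  "series": [
    [0,-0.003,0.053,-0.08,0.32,0.04,0],
    [0,-0.003,0.107,-0.1,0.64,0.04,0],
    [0,-0.003,0.159,-0.14,0.95,0.04,0],
    [0,-0.003,0.211,-0.2,1.26,0.04,0],
    [0,-0.003,0.264,-0.28,1.57,0.04,0]
  ]
}}

```text
time_s: 24.35
eef_pos: [658.7, 174.2, 30.0]
ee_rot: [-0.001, 0.921, 0.389, 0.003]
force: [4.6, 6.4, -0.7]
grip_width: 0.005
```

```bash
python3 - <<'E'
from h import *
pol();nxt(15,1.2);c=snap('side','s22.png')
cv2.imwrite('pics/z24.png',cv2.resize(c['frame'][200:320,180:300],(600,600),interpolation=2)[:,:,::-1])
E
python3 m.py s22.png 614 130 u22.png
```

```text
t 24.35 r 62.67 phi 46.2 yaw 45.8 z 61.0 Frad 7.8 Ftan 1.1 Fz -0.7 tilt [0.004 0.004] q [0.09, 0.81, 1.15, 0.0, 1.17, 0.85]
[0.0, -0.006, 0.046] [-0.13, 0.32, 0.05]
[0.0, -0.006, 0.098] [-0.15, 0.64, 0.05]
[-0.0, -0.006, 0.151] [-0.19, 0.96, 0.05]
[-0.0, -0.006, 0.203] [-0.25, 1.28, 0.05]
[-0.0, -0.006, 0.255] [-0.32, 1.59, 0.05]
```

View pics/z24.png

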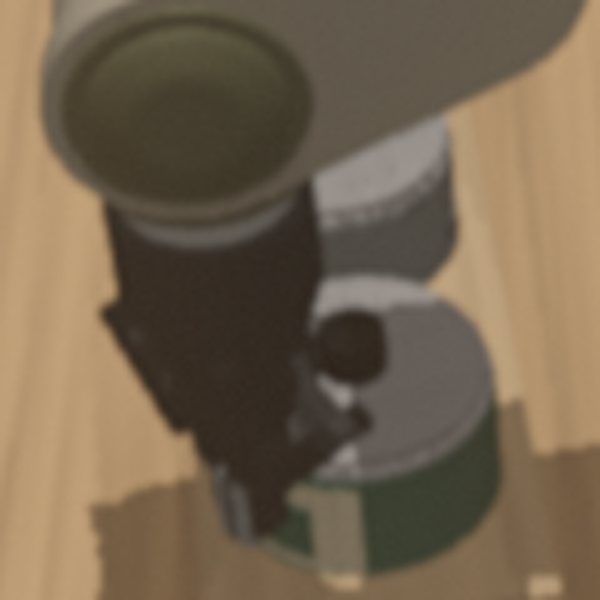

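View pics/u22.png

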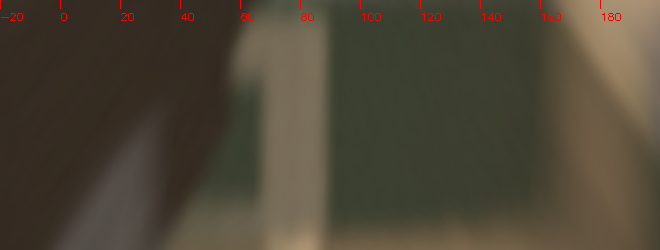

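The right label edge is at az 88.5°, so the centre is at 48.5° with some slip; about 43.5° remain. Continuing.

>>> {"fn": "move_arm", "kwargs": {
  "series": [
    [0,-0.003,0.048,-0.12,0.32,0.03,0],
    [0,-0.005,0.1,-0.14,0.64,0.05,0],
    [0,-0.005,0.152,-0.18,0.96,0.05,0],
    [0,-0.005,0.204,-0.24,1.28,0.05,0],
    [0,-0.005,0.256,-0.31,1.59,0.05,0]
  ]
}}

```text
time_s: 24.82
eef_pos: [670.0, 161.7, 30.0]
ee_rot: [-0.001, 0.964, 0.266, 0.003]
force: [5.7, 6.6, -1.5]
grip_width: -0.002
```

Run:
```python
from h import *
pol();nxt(15,1.2)
```

```text
t 24.82 r 63.71 phi 30.9 yaw 30.9 z 61.0 Frad 8.3 Ftan 2.7 Fz -1.5 tilt [0.006 0.003] q [0.07, 0.82, 1.12, 0.0, 1.19, 1.1]
[-0.0, -0.006, 0.052] [-0.13, 0.33, 0.05]
[-0.0, -0.006, 0.104] [-0.15, 0.65, 0.05]
[-0.0, -0.006, 0.157] [-0.2, 0.98, 0.05]
[-0.001, -0.006, 0.209] [-0.26, 1.3, 0.05]
[-0.001, -0.006, 0.262] [-0.33, 1.62, 0.05]
```

```bash
sed -i 's/^C=np.array.*/C=np.array([615.5,126.0])/' h.py
python3 - <<'E'
from h import *
pol();nxt(15,1.0)
E
```

```text
t 24.82 r 65.14 phi 33.3 yaw 30.9 z 61.0 Frad 8.4 Ftan 2.4 Fz -1.5 tilt [0.006 0.003] q [0.07, 0.82, 1.12, 0.0, 1.19, 1.1]
[0.0, -0.006, 0.011] [-0.1, 0.34, 0.05]
[-0.0, -0.006, 0.063] [-0.11, 0.68, 0.05]
[-0.0, -0.006, 0.116] [-0.14, 1.01, 0.05]
[-0.0, -0.006, 0.168] [-0.19, 1.34, 0.05]
[-0.001, -0.006, 0.22] [-0.25, 1.67, 0.05]
```

>>> {"fn": "move_arm", "kwargs": {
  "series": [
    [0,-0.003,0.03,-0.1,0.34,0.03,0],
    [0,-0.006,0.08,-0.11,0.68,0.05,0],
    [0,-0.006,0.125,-0.14,1.01,0.05,0],
    [0,-0.006,0.17,-0.19,1.34,0.05,0],
    [0,-0.006,0.22,-0.26,1.67,0.05,0]
  ]
}}

```text
time_s: 25.23
eef_pos: [677.4, 146.4, 29.8]
ee_rot: [-0.001, 0.987, 0.158, 0.002]
force: [3.5, 2.4, 0.3]
grip_width: 0.0
```

```bash
python3 - <<'E'
from h import *
pol();nxt(15,1.2)
c=snap('side','s23.png')
cv2.imwrite('pics/z25.png',cv2.resize(c['frame'][200:320,180:300],(600,600),interpolation=2)[:,:,::-1])
E
python3 m.py s23.png 614 130 u23.png
```

```text
t 25.23 r 65.22 phi 18.2 yaw 18.2 z 60.8 Frad 4.0 Ftan 1.2 Fz 0.3 tilt [0.003 0.002] q [0.04, 0.84, 1.1, 0.0, 1.2, 1.3]
[-0.001, -0.004, 0.052] [-0.13, 0.34, 0.03]
[-0.001, -0.003, 0.105] [-0.16, 0.67, 0.03]
[-0.001, -0.003, 0.157] [-0.2, 1.0, 0.03]
[-0.001, -0.003, 0.209] [-0.26, 1.33, 0.03]
[-0.001, -0.003, 0.262] [-0.34, 1.66, 0.03]
```

View pics/z25.png

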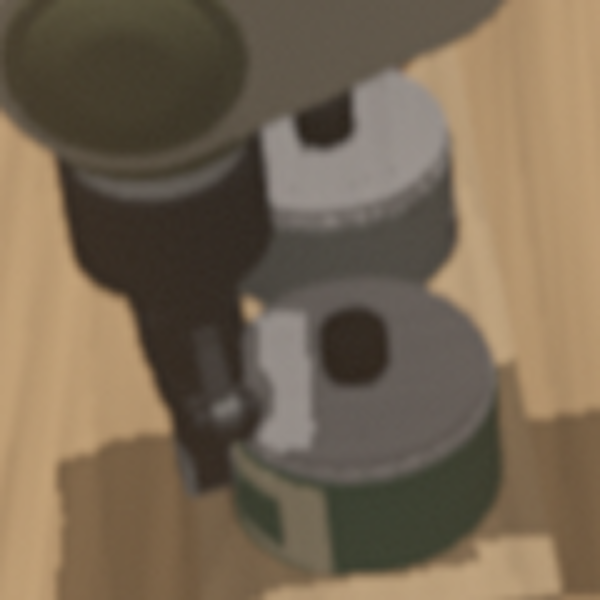

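View pics/u23.png

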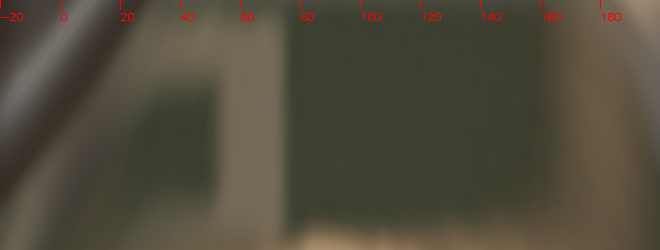

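The right edge is at az 75° and should be at about 44°. Continuing with a bit more push.

>>> {"fn": "move_arm", "kwargs": {
  "series": [
    [0,-0.003,0.052,-0.15,0.34,0.03,0],
    [0,-0.003,0.105,-0.18,0.67,0.03,0],
    [0,-0.003,0.157,-0.22,1.0,0.03,0],
    [0,-0.003,0.209,-0.28,1.33,0.03,0],
    [0,-0.003,0.262,-0.36,1.66,0.03,0]
  ]
}}

```text
time_s: 25.7
eef_pos: [680.8, 129.0, 29.9]
ee_rot: [-0.001, 1.0, 0.026, 0.002]
force: [5.7, 1.7, -2.5]
grip_width: -0.003
```

Run:
```python
from h import *
pol();nxt(15,1.2)
```

```text
t 25.7 r 65.32 phi 2.7 yaw 3.0 z 60.9 Frad 5.8 Ftan 1.5 Fz -2.5 tilt [0.004 0.002] q [0.02, 0.83, 1.11, 0.0, 1.2, 1.54]
[-0.002, -0.004, 0.058] [-0.13, 0.33, 0.04]
[-0.002, -0.004, 0.11] [-0.16, 0.67, 0.04]
[-0.002, -0.004, 0.163] [-0.2, 1.0, 0.04]
[-0.002, -0.004, 0.215] [-0.27, 1.33, 0.04]
[-0.002, -0.004, 0.267] [-0.35, 1.66, 0.04]
```

>>> {"fn": "move_arm", "kwargs": {
  "series": [
    [0,-0.003,0.055,-0.15,0.34,0.03,0],
    [0,-0.003,0.108,-0.18,0.67,0.03,0],
    [0,-0.003,0.16,-0.22,1.0,0.03,0],
    [0,-0.003,0.212,-0.28,1.33,0.03,0],
    [0,-0.003,0.265,-0.36,1.66,0.03,0]
  ]
}}

```text
time_s: 26.12
eef_pos: [679.1, 112.1, 30.0]
ee_rot: [-0.001, 0.994, -0.106, 0.002]
force: [4.0, -0.0, -0.4]
grip_width: -0.0
```

```bash
python3 - <<'E'
from h import *
pol();nxt(15,1.2)
c=snap('side','s24.png')
cv2.imwrite('pics/z26.png',cv2.resize(c['frame'][200:320,180:300],(600,600),interpolation=2)[:,:,::-1])
E
python3 m.py s24.png 614 130 u24.png
```

```text
t 26.12 r 65.1 phi 347.7 yaw 347.8 z 61.0 Frad 3.9 Ftan 0.8 Fz -0.4 tilt [0.004 0.002] q [-0.01, 0.82, 1.13, 0.0, 1.19, 1.78]
[-0.003, -0.004, 0.054] [-0.13, 0.33, 0.04]
[-0.003, -0.004, 0.106] [-0.16, 0.67, 0.04]
[-0.003, -0.004, 0.159] [-0.2, 1.0, 0.04]
[-0.003, -0.003, 0.211] [-0.26, 1.33, 0.04]
[-0.004, -0.003, 0.263] [-0.34, 1.65, 0.04]
```

View pics/z26.png

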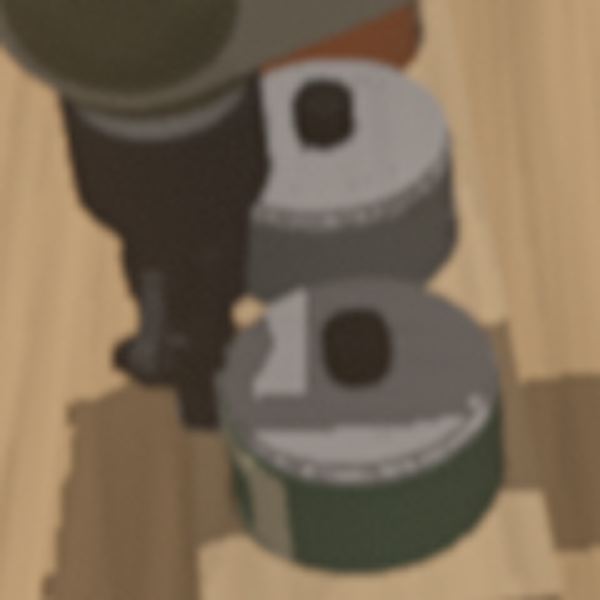

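View pics/u24.png

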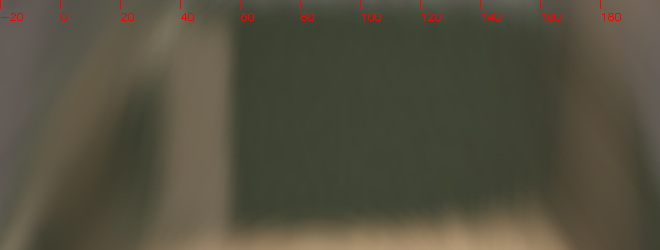

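Right edge at az 57°. For an exact target I'll measure the neighbours' label edges the same way, from each tin's silhouette lines.

Run:
```python
from h import *
c=load('side0.png')
def prof(c,row,u0,u1):
    f=c['frame'][row-1:row+2,u0:u1].mean(0); h=cv2.cvtColor(f[None].astype(np.uint8),cv2.COLOR_RGB2HSV)[0]
    print('row',row,' '.join('%d:%d/%d/%d'%(u0+i,*f[i]) for i in range(u1-u0)))
prof(c,205,214,230);prof(c,205,256,270)
prof(c,246,217,232);prof(c,246,264,276)
```

```text
row 205 214:157/131/99 215:159/133/101 216:163/137/104 217:161/135/103 218:142/117/87 219:114/89/66 220:103/86/67 221:103/92/74 222:106/93/75 223:104/83/64 224:100/69/48 225:99/62/41 226:99/62/40 227:101/64/42 228:101/64/41 229:102/65/42
row 205 256:104/65/42 257:104/66/43 258:104/66/43 259:102/65/42 260:101/64/42 261:100/65/44 262:94/64/45 263:94/71/53 264:122/100/77 265:156/130/100 266:169/143/110 267:170/144/111 268:171/144/111 269:171/144/110
row 246 217:157/132/100 218:162/136/104 219:164/138/105 220:158/132/100 221:137/114/87 222:106/91/72 223:99/88/72 224:104/93/76 225:103/92/75 226:92/83/69 227:80/73/62 228:75/68/60 229:76/69/61 230:76/69/61 231:77/71/63
row 246 264:78/72/63 265:78/72/63 266:78/71/63 267:77/70/62 268:76/69/61 269:73/66/58 270:79/69/60 271:116/97/77 272:157/132/101 273:173/146/113 274:177/151/117 275:177/150/116
```

```bash
cat > e.py <<'E'
from h import *
import sys
def edge_az(c,L,E,R,row,cen=None):
    def b(u):
        o,d=ray(c,u,row); return o[:2],d[:2]/np.hypot(*d[:2])
    o,dl=b(L);_,dr=b(R);_,de=b(E)
    m=dl+dr; m/=np.hypot(*m); half=.5*np.arccos(dl@dr); D=55/np.sin(half)
    cc=o+D*m
    if cen is not None: cc=cen
    # ray circle
    w=o-cc; B=w@de; s=-B-np.sqrt(B*B-(w@w-55**2)); p=o+s*de-cc
    return cc.round(1),np.degrees(np.arctan2(p[1],p[0])).round(1)
def prof(c,row,u0,u1):
    f=c['frame'][row-1:row+2,u0:u1].mean(0)
    print('row',row,' '.join('%d:%d/%d/%d'%(u0+i,*f[i]) for i in range(u1-u0)))
E
python3 - <<'E'
from e import *
c=load('side0.png')
print('orange',edge_az(c,218.3,223.4,264.1,205)); print('grey',edge_az(c,221.3,226.4,271.2,246))
g=load('s24.png')
prof(g,296,221,242);prof(g,296,270,284); prof(c,296,221,230); prof(c,296,258,284)
E
```

```text
orange (array([ 641. , -151.1]), np.float64(45.4))
grey (array([628.2,  -5.7]), np.float64(44.0))
row 296 221:119/98/74 222:119/98/74 223:118/97/73 224:114/93/70 225:102/84/63 226:80/70/52 227:62/62/47 228:63/66/50 229:82/79/62 230:104/95/77 231:113/102/83 232:112/102/82 233:110/100/81 234:106/98/79 235:98/91/73 236:83/81/64 237:68/71/55 238:65/70/55 239:69/72/59 240:76/78/66 241:82/84/73
row 296 270:63/68/52 271:64/68/52 272:64/68/51 273:63/67/52 274:64/68/52 275:64/68/51 276:64/67/51 277:63/66/50 278:63/65/49 279:72/69/52 280:96/83/62 281:118/97/73 282:125/103/78 283:127/105/80
row 296 221:166/140/107 222:166/140/107 223:157/131/100 224:127/105/79 225:97/80/60 226:74/66/49 227:62/61/46 228:61/60/46 229:62/61/47
row 296 258:85/83/72 259:87/85/72 260:92/89/73 261:93/92/74 262:91/87/71 263:94/87/70 264:104/96/77 265:114/106/85 266:116/106/86 267:116/105/86 268:114/103/84 269:110/100/81 270:106/97/78 271:97/91/73 272:85/81/64 273:74/72/56 274:68/68/52 275:64/64/50 276:64/64/49 277:64/64/49 278:78/74/57 279:108/94/73 280:139/118/91 281:161/135/103 282:169/142/109 283:171/144/111
```

Run:
```python
from e import *
g=load('s24.png')
for r in(300,303,305): prof(g,r,222,248);prof(g,r,270,284)
```

```text
row 300 222:118/98/73 223:117/97/73 224:114/94/70 225:107/88/66 226:92/77/57 227:79/71/54 228:66/66/51 229:67/67/52 230:87/83/65 231:107/98/78 232:114/102/83 233:114/103/84 234:115/104/84 235:115/104/85 236:106/97/78 237:81/78/61 238:62/65/50 239:59/63/48 240:60/64/49 241:60/65/49 242:61/65/50 243:61/66/50 244:61/66/51 245:60/65/50 246:61/65/50 247:61/67/51
row 300 270:64/68/53 271:64/68/52 272:64/68/52 273:63/67/51 274:64/67/51 275:63/66/51 276:63/66/50 277:75/73/55 278:110/96/72 279:150/126/96 280:170/144/111 281:176/149/115 282:177/150/115 283:179/152/118
row 303 222:118/97/73 223:116/96/72 224:115/94/71 225:112/91/68 226:107/88/66 227:97/83/63 228:84/79/61 229:73/73/56 230:83/80/63 231:103/94/75 232:113/101/82 233:114/103/83 234:115/104/84 235:115/103/84 236:108/99/81 237:89/85/68 238:68/69/54 239:61/65/49 240:61/65/50 241:61/66/51 242:61/66/51 243:61/66/50 244:61/66/50 245:61/66/50 246:61/66/51 247:62/67/52
row 303 270:64/68/52 271:64/68/52 272:64/68/52 273:63/67/51 274:65/68/51 275:82/78/60 276:116/102/77 277:153/130/99 278:175/149/115 279:181/154/119 280:178/151/116 281:176/149/115 282:176/149/115 283:177/150/116
row 305 222:117/96/72 223:115/95/71 224:115/95/70 225:116/95/71 226:118/96/72 227:115/95/72 228:104/91/69 229:92/86/66 230:92/86/68 231:104/95/76 232:111/101/81 233:113/103/84 234:114/103/83 235:115/103/84 236:111/102/83 237:96/90/72 238:73/73/56 239:61/65/49 240:62/66/51 241:62/65/50 242:62/67/51 243:62/66/50 244:62/67/51 245:63/67/51 246:62/66/51 247:63/67/51
row 305 270:63/67/51 271:64/68/51 272:69/71/53 273:79/77/58 274:102/93/70 275:137/119/90 276:166/142/109 277:182/155/120 278:187/159/124 279:184/157/121 280:179/152/117 281:175/149/114 282:175/148/114 283:176/150/116
```

```bash
cat >> e.py <<'E'
def az2(c,L,R,rowS,E,rowE,y):
    def b(u,row):
        o,d=ray(c,u,row); return o[:2],d[:2]/np.hypot(*d[:2])
    o,dl=b(L,rowS);_,dr=b(R,rowS);_,de=b(E,rowE)
    m=dl+dr; m/=np.hypot(*m); cc=o+m*(y-o[1])/m[1]
    w=o-cc; B=w@de; s=-B-np.sqrt(B*B-(w@w-55**2)); p=o+s*de-cc
    return cc.round(1),np.degrees(np.arctan2(p[1],p[0])).round(1)
E
python3 - <<'E'
from e import *
c=load('side0.png');g=load('s24.png')
for dy in(0,4):
    print('orange',az2(c,218.3,264.1,205,223.4,205,-180+dy),'grey',az2(c,221.3,271.2,246,226.4,246,-26+dy),'green',az2(g,225.7,280.0,296,237.0,300,126+dy))
c=load('side0.png')
# green at start: silhouette row 296, label left edge u=258.. sanity
print('start',az2(c,224.2,279,296,263.9,300,128))
E
```

```text
orange (array([ 643.2, -180. ]), np.float64(43.4)) grey (array([629.7, -26. ]), np.float64(42.3)) green (array([615.5, 126. ]), np.float64(58.5))
orange (array([ 642.9, -176. ]), np.float64(43.7)) grey (array([629.4, -22. ]), np.float64(42.6)) green (array([615.2, 130. ]), np.float64(58.7))
start (array([617.9, 128. ]), np.float64(118.3))
```

The neighbours' label edges sit at az 42–43.7° and ours is at 58.6°, so about 15° more are needed. One more 15° step, then I'll recheck.

>>> {"fn": "move_arm", "kwargs": {
  "series": [
    [-0.002,-0.003,0.054,-0.16,0.34,0.03,0],
    [-0.003,-0.004,0.106,-0.19,0.67,0.04,0],
    [-0.003,-0.004,0.159,-0.23,1.0,0.04,0],
    [-0.003,-0.003,0.211,-0.29,1.33,0.04,0],
    [-0.003,-0.003,0.263,-0.37,1.65,0.04,0]
  ]
}}

```text
time_s: 26.58
eef_pos: [673.2, 95.7, 30.1]
ee_rot: [-0.0, 0.971, -0.238, 0.002]
force: [5.8, -1.4, 0.0]
grip_width: -0.001
```

Run:
```python
from e import *
pol();nxt(10,1.3);c=snap('side','s25.png')
cv2.imwrite('pics/z27.png',cv2.resize(c['frame'][200:320,180:300],(600,600),interpolation=2)[:,:,::-1])
prof(c,296,221,232);prof(c,296,274,284);prof(c,300,222,244)
```

```text
t 26.58 r 65.19 phi 332.3 yaw 332.5 z 61.1 Frad 5.7 Ftan 1.5 Fz 0.0 tilt [ 0.004 -0.   ] q [-0.03, 0.81, 1.16, -0.0, 1.17, 2.02]
[-0.002, -0.004, 0.039] [-0.13, 0.22, 0.06]
[-0.002, -0.004, 0.074] [-0.15, 0.45, 0.06]
[-0.002, -0.004, 0.108] [-0.17, 0.67, 0.06]
[-0.002, -0.004, 0.143] [-0.2, 0.89, 0.06]
[-0.002, -0.004, 0.178] [-0.23, 1.11, 0.06]
row 296 221:120/99/74 222:120/99/74 223:118/97/73 224:114/94/70 225:102/84/63 226:84/73/55 227:86/80/64 228:104/95/76 229:112/101/82 230:113/101/82 231:103/94/76
row 296 274:64/68/52 275:64/68/52 276:63/66/50 277:63/65/50 278:63/64/49 279:81/74/58 280:128/108/83 281:168/142/109 282:182/154/119 283:183/156/121
row 300 222:118/98/73 223:117/96/72 224:114/94/70 225:107/88/65 226:93/78/59 227:86/78/60 228:98/89/72 229:109/99/80 230:112/101/82 231:108/98/79 232:89/84/67 233:68/69/53 234:61/64/49 235:61/64/49 236:61/64/49 237:61/65/49 238:62/65/50 239:61/65/49 240:61/65/50 241:61/66/50 242:61/65/50 243:61/66/50
```

View pics/z27.png

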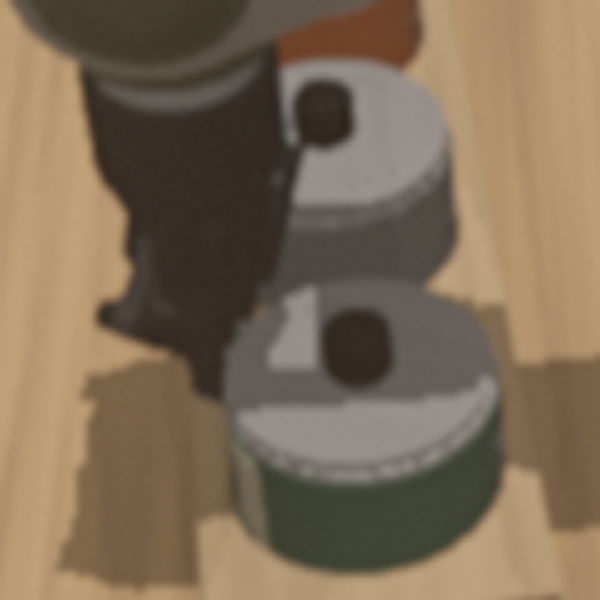

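Run:
```python
from e import *
g=load('s25.png')
print(az2(g,225.6,279.7,296,232.15,300,128))
# same row evaluation
for r in(296,298): prof(g,r,226,238)
```

```text
(array([615.7, 128. ]), np.float64(45.5))
row 296 226:84/73/55 227:86/80/64 228:104/95/76 229:112/101/82 230:113/101/82 231:103/94/76 232:79/76/60 233:61/63/48 234:59/63/48 235:60/64/49 236:62/65/51 237:65/68/53
row 298 226:86/73/54 227:83/77/60 228:101/92/74 229:111/100/81 230:113/102/83 231:106/96/78 232:83/80/63 233:64/66/51 234:60/64/48 235:60/64/48 236:60/64/49 237:61/64/48
```

Run:
```python
from e import *
g=load('s21.png')
for r in(300,304): prof(g,r,222,245);prof(g,r,258,284)
```

```text
row 300 222:118/96/72 223:117/96/72 224:115/94/70 225:105/86/64 226:82/73/53 227:63/63/46 228:59/61/45 229:69/68/52 230:91/85/67 231:109/98/79 232:114/103/83 233:112/100/81 234:107/96/77 235:100/89/71 236:92/81/65 237:84/74/59 238:78/69/55 239:84/75/59 240:94/85/67 241:103/93/75 242:106/95/76 243:101/91/73 244:90/79/64
row 300 258:54/44/34 259:73/63/50 260:101/90/73 261:113/102/83 262:115/104/85 263:110/99/81 264:90/85/67 265:68/70/54 266:58/64/49 267:59/64/49 268:58/62/46 269:58/61/46 270:58/61/45 271:58/61/45 272:59/61/45 273:59/60/45 274:58/60/44 275:58/59/44 276:58/59/44 277:63/62/46 278:80/71/53 279:101/84/63 280:114/93/70 281:117/96/72 282:118/96/71 283:120/99/74
row 304 222:117/97/72 223:116/95/71 224:115/95/70 225:114/93/69 226:109/89/66 227:95/81/59 228:78/71/53 229:64/63/47 230:77/74/57 231:101/92/74 232:112/101/82 233:115/103/83 234:115/103/83 235:115/103/83 236:115/104/84 237:108/99/80 238:85/81/64 239:65/68/51 240:61/64/48 241:63/66/49 242:64/67/51 243:65/68/51 244:67/68/52
row 304 258:53/43/34 259:63/53/42 260:90/80/64 261:109/98/80 262:115/103/84 263:114/103/83 264:101/92/74 265:75/73/57 266:59/63/47 267:59/63/48 268:59/62/46 269:59/61/46 270:59/61/45 271:59/61/46 272:58/61/45 273:58/60/45 274:63/62/46 275:76/71/52 276:97/83/62 277:114/95/71 278:122/101/75 279:123/101/76 280:119/98/73 281:116/96/71 282:117/96/72 283:118/97/72
```

Run:
```python
from e import *
g=load('s21.png')
for E,r in((229.8,300),(264.2,300),(230.4,304),(264.6,304)):
    print(az2(g,225.8,278.8,298,E,r,124+4))
```

```text
(array([616.9, 128. ]), np.float64(39.3))
(array([616.9, 128. ]), np.float64(117.9))
(array([616.9, 128. ]), np.float64(39.4))
(array([616.9, 128. ]), np.float64(118.0))
```

The label's half-width is 39.3°, so the edge should be at about 43–44.5°; it's at 45.5°. I'll make a small last nudge and then back off.

>>> {"fn": "move_arm", "kwargs": {
  "series": [
    [0,-0.003,0.015,-0.13,0.1,0.04,0],
    [0,-0.003,0.035,-0.14,0.2,0.04,0],
    [0,-0.003,0.052,-0.15,0.33,0.04,0]
  ]
}}

```text
time_s: 26.88
eef_pos: [671.2, 92.6, 30.1]
ee_rot: [-0.001, 0.965, -0.263, 0.002]
force: [5.1, -1.9, 0.2]
grip_width: 0.004
```

>>> {"fn": "move_arm", "kwargs": {
  "series": [
    [0,0,0,0.5,0,0,0],
    [0,0,0,1.5,0,0,0],
    [0,0,0,3,0,0,0],
    [0,0,0,3,0,-3,0],
    [0,0,0,3,0,-6,0]
  ]
}}

```text
time_s: 27.3
eef_pos: [696.0, 76.9, 88.5]
ee_rot: [-0.0, 0.965, -0.262, -0.001]
force: [0.4, 1.0, 0.5]
grip_width: -0.0
```

>>> {"fn": "move_arm", "kwargs": {
  "series": [
    [0,0,0,0,0,-3,0],
    [0,0,0,0,0,-6,0],
    [0,0,0,0,0,-7,0]
  ]
}}

```text
time_s: 27.55
eef_pos: [697.5, 76.8, 163.4]
ee_rot: [-0.001, 0.965, -0.261, 0.002]
force: [0.3, 0.1, 1.0]
grip_width: -0.003
```

Run:
```python
from e import *
pol();c=snap('side','s26.png')
cv2.imwrite('pics/z28.png',cv2.resize(c['frame'][200:320,180:300],(600,600),interpolation=2)[:,:,::-1])
prof(c,296,221,238);prof(c,296,274,284);prof(c,300,222,240)
```

```text
t 27.55 r 95.59 phi 329.1 yaw 329.8 z 194.4 Frad 0.2 Ftan 0.3 Fz 1.0 tilt [0.005 0.   ] q [-0.06, 0.75, 0.91, 0.0, 1.48, 2.04]
row 296 221:182/155/120 222:182/155/119 223:180/153/118 224:168/141/108 225:132/109/82 226:94/82/63 227:98/90/72 228:112/101/82 229:114/103/83 230:103/95/76 231:79/76/60 232:64/66/50 233:64/66/50 234:64/67/51 235:65/68/53 236:68/71/55 237:70/74/58
row 296 274:68/71/54 275:68/71/54 276:66/70/53 277:67/69/53 278:68/68/55 279:87/79/64 280:132/112/87 281:170/144/111 282:183/156/121 283:187/159/124
row 300 222:180/153/118 223:178/152/118 224:175/148/114 225:159/133/102 226:123/103/77 227:98/87/68 228:107/97/78 229:114/103/83 230:110/100/81 231:92/87/69 232:72/72/56 233:65/67/51 234:64/67/51 235:65/68/52 236:65/68/52 237:65/68/53 238:65/68/52 239:65/68/53
```

View pics/z28.png

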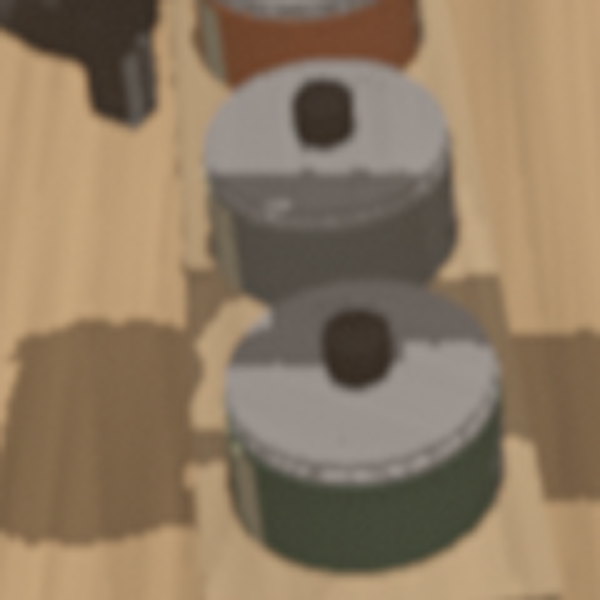

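Run:
```python
from e import *
g=load('s26.png')
for L in(224.85,225.4): print(az2(g,L,279.9,296,230.6,296,128),az2(g,L,279.9,296,231.2,300,128))
```

```text
(array([616.3, 128. ]), np.float64(43.1)) (array([616.3, 128. ]), np.float64(43.2))
(array([615.7, 128. ]), np.float64(42.1)) (array([615.7, 128. ]), np.float64(42.2))
```

The edge is now at 43.1°, the same as the neighbours (42.4° and 43.5°). I'll move the arm clear and do a final check with both cameras.

Run:
```python
from h import *
go([400,-330,240],330)
```

```text
turn [-0.003, -0.005, -0.004] shift cm [-5.2, 50.13, -4.74] rows>= 12.1
```

>>> {"fn": "move_arm", "kwargs": {
  "series": [
    [0,0,0,0,0.5,-2,0],
    [0,0,0,-0.5,4,-4,0],
    [0,0,0,-1,8,-4.5,0],
    [0,0,0,-1.5,12,-4.7,0],
    [0,0,0,-2,16,-4.7,0]
  ]
}}

```text
time_s: 28.02
eef_pos: [597.9, -52.2, 208.7]
ee_rot: [-0.001, 0.966, -0.26, 0.002]
force: [1.4, -1.2, -0.3]
grip_width: 0.0
```

>>> {"fn": "move_arm", "kwargs": {
  "series": [
    [0,0,0,-0.5,4,0,0],
    [0,0,0,-1,8,0,0],
    [0,0,0,-1.5,12,0,0],
    [0,0,0,-2,16,0,0],
    [0,0,0,-2.5,20,0,0]
  ]
}}

```text
time_s: 28.43
eef_pos: [474.2, -213.5, 206.6]
ee_rot: [-0.001, 0.966, -0.259, 0.001]
force: [0.9, -0.9, -0.2]
grip_width: -0.007
```

>>> {"fn": "move_arm", "kwargs": {
  "series": [
    [0,0,0,-0.5,4,0,0],
    [0,0,0,-1,8,0,0],
    [0,0,0,-1.5,12,0,0],
    [0,0,0,-2,14,0,0],
    [0,0,0,-2,14,0,0]
  ]
}}

```text
time_s: 28.85
eef_pos: [384.2, -327.2, 204.5]
ee_rot: [-0.002, 0.966, -0.26, -0.001]
force: [-0.6, 0.2, 0.1]
grip_width: 0.001
```

Run:
```python
from h import *
st();snap('side','s27.png');snap('top','t27.png')
```

```text
t 28.85 pos [ 384.2 -327.2  204.5] yaw -30.1 F [-0.6  0.2  0.1] g 0.001 q6 1.16
```

View pics/s27.png

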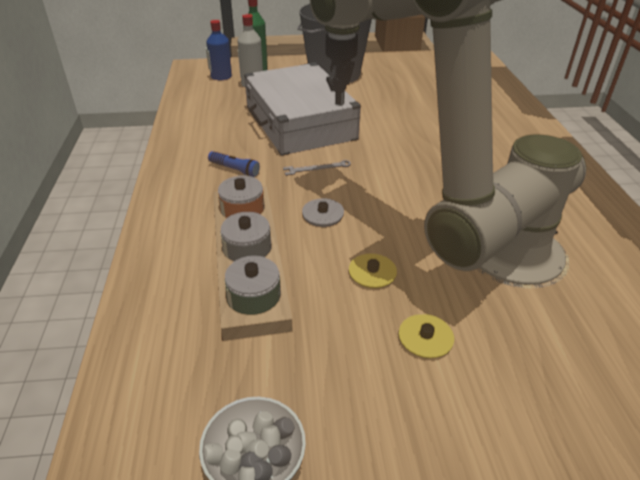

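View pics/t27.png

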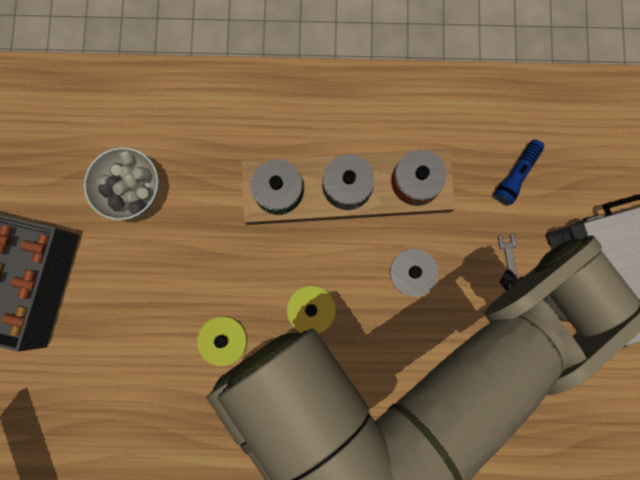

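Both views show the green tin closed in its well at top (277,183), lid B flat at top (415,272), and everything else where it was. One last check of the numbers before handing in.

Run:
```python
from e import *
s=load('s27.png');t=load('t27.png')
def dark(c,u,v,r=12,th=75):
    f=c['frame'][v-r:v+r+1,u-r:u+r+1].max(axis=2)
    m=(f<th).astype(np.uint8); n,l,st_,ce=cv2.connectedComponentsWithStats(m)
    k=1+np.argmax(st_[1:,4]); return ce[k]+[u-r,v-r]
for nm,a,b in(('green',(251,270),(277,183)),('grey',(245,222),(349,177)),('orange',(240,184),(422,173)),('B',(323,207),(415,272))):
    P,e=tri(s,dark(s,*a),t,dark(t,*b)); print(nm,P.round(1),round(e,1))
prof(s,296,221,236);prof(s,296,276,284)
```

```text
green [615.2 127.1 111.5] 1.9
grey [630.4 -26.7 111. ] 2.0
orange [ 643.5 -180.6  111.6] 2.4
B [ 439.5 -181.1   27. ] 2.2
row 296 221:169/143/109 222:169/143/109 223:167/141/108 224:156/129/98 225:121/100/74 226:87/75/58 227:91/82/65 228:103/93/74 229:106/94/76 230:96/87/69 231:75/71/55 232:62/62/47 233:62/62/47 234:62/62/48 235:63/63/49
row 296 276:65/65/49 277:64/64/49 278:67/64/50 279:81/73/58 280:122/102/79 281:158/132/101 282:171/144/110 283:174/147/113
```

The green tin's knob is at the same height as its neighbours' (111.5 mm against 111.0 and 111.6), so the lid is fully home. Handing in.

```bash
python3 -c "
from rig import job
print(job.finish_job())"
```

```text
the job is handed in; nothing more can be done
None
```

The green tin is closed with lid A and stands in its well with its label to the front. The job was handed in at about 29 s; no verdict is reported.

**What I did**
- **Lids:** I tried lid B first; it stayed 10 mm high on the rim through a ±2–3 mm search, so I put it back on the worktop, flat and knob up. Lid A then went in without force and seated at the expected height.
- **Rolling:** I rolled the tin about 137° clockwise (seen from above) in one stroke, with the shut fingertip pressing at 3–10 N. That is at times outside the suggested 5–8 N, but under the 12 N at which it might tip. It slipped by about a third, so the stroke had to be longer than planned.

**Last checks**
- **Lid height:** the green tin's knob is at 111.5 mm, against 111.0 and 111.6 mm on the closed tins. Lid B's knob is at 27 mm, as it was at the start.
- **Label direction:** its visible edge is at 43.1°, against 42.4° and 43.5° on the neighbours. Working from the rack's angle and the label's width instead gives 44.5°, so the two methods differ by about 1.5°.
- **Other things:** the closed tins' knobs measure where they did at the start; the bowl, torch and spanner look unmoved in the pictures.

**What went wrong or disagreed**
- **Height reading:** the reported tool height was about 31 mm too low. My first grasp closed on air because of it; I found the error by touching the worktop, which took up to about 43 N at the wrist, and corrected for it.
- **Cameras:** the two cameras disagreed by about 4–6 mm in y.

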